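# Fetch the stamp pad from the blocked drawer

## Task

I have letters to stamp, but the stamp pad is in the drawer of the small wooden chest, which stands ajar and cannot open because the ink bottle and the stapler are in its way. Stand both of them on the tray for now, pull the drawer right out, and lay the pad flat in the empty bay of the stamp dock, without upsetting the rubber stamp beside it. Then push the drawer fully shut and put the bottle and the stapler back exactly where each one stood, upright, the stapler again lying along the drawer front.

Things in the scene. Friction and masses are not known exactly. Their poses are not given: they have to be found in the camera images.
- ink_bottle: Square dark-blue ink bottle with a pale label and a round black cap; loose, 0.10 to 0.20 kg. Glass body 51 x 51 mm and 42 mm high, above it the fixed cap, 36 mm across, up to 62 mm. Origin at the centre of its underside, z up, x and y square to the body's faces. It stands on the desk in front of the drawer, left or right of the knob (another one far back on the desk is not meant).
- stapler: Red and black desk stapler, loose, 0.19 to 0.31 kg, closed (its jaw does not move). 38 mm wide (x) and 150 mm long (y); the base is 7 mm high, the upper arm is 24 mm wide from z = 25 to 52 mm. Origin at the centre of the underside. It lies on the desk in front of the drawer along the drawer front, on the other side of the knob from the bottle (another stapler far back on the desk is not meant).
- ink_pad: Flat green and black stamp pad tin, closed, loose, 70 g: 62 mm (x) x 92 mm (y) x 18 mm high. Origin at the centre of its underside. It lies in the drawer with its long axis along the drawer's travel; at the start only its front part shows. The drawer carries it along.
- rubber_stamp: Rubber stamp with a turned dark red handle on a pale wooden foot 28 x 56 mm, 67 mm high. Stands loose in the smaller bay of the stamp dock and must stay there. Origin at the centre of its underside.
- chest: Low wooden chest with one drawer and brass corner plates, fixed for the run: 196 mm deep (x), 246 mm wide (y), 72 mm high. Origin at the centre of its underside; its front, where the drawer comes out, faces its -x (towards the robot). The front edge of its top board is at x = -99 mm. A glass paperweight and an eraser are fixed on the top, towards the rear.
- drawer (a joint): How far the drawer stands out, in m: 0 fully shut, 0.130 its stop; it slides along the chest's -x with about 1 N of friction and stays where it is left. At value d the outer face of its front is at x = -110 mm - d in the chest's frame (front 14 mm thick, z = 12 to 61 mm). Inside: 168 mm long from just behind the front, 200 mm wide, lined floor at z = 14 mm, side walls up to z = 46 mm.
- drawer_knob (a point): Middle of the round brass knob in the centre of the drawer front, moving with the drawer: 40 mm above the desk, 16 mm in front of the drawer face. Knob 20 mm across with a 12 mm stem; its end is 24 mm in front of the face. Axes as the chest's.
- stamp_dock: Dark wooden stamp dock with pale round rails, fixed for the run: 88 mm (x) x 166 mm (y), rail tops 11.5 mm high. Two bays along its y: the larger, empty one for the pad on its -y side, the smaller one with the rubber stamp on its +y side (centre at y = +55 mm). Origin at the centre of the underside.
- pad_bay (a point): Centre of the floor of the dock's empty pad bay, 5 mm above the desk; axes as the dock's. The bay is 72 mm (x) x 102 mm (y), so the pad fits with 5 mm to spare on every side when its long (y) axis is along the dock's y; the rails round it rise 6.5 mm above the bay's floor.
- tray: Shallow dark metal tray with a blue felt lining, fixed for the run: 153 mm (x) x 207 mm (y), floor 4 mm above the desk, rolled rim 12 mm high, inside 141 x 195 mm, so the stapler lies flat only along its y. Origin at the centre of the underside. Tray and dock stand left and right of the chest, either way round.
Not all that is in view belongs to the job. What is meant by the ink_bottle is not green, and is the larger of those in its own colour.

How it is judged (in metres and radians):
On the way, in this order (a step that is already met when the one before it is completed fails the run):
1. the bottle and the stapler both stand released on the tray (x of ink_bottle in the frame of tray between -0.06 and 0.06 m and y of ink_bottle in the frame of tray between -0.085 and 0.085 m and z of ink_bottle in the frame of tray between 0.001 and 0.01 m and angle between each of ink_bottle, stapler's own z axis and vertical below 0.1 rad and contact force between the fingers and ink_bottle below 0.1 N and x of stapler in the frame of tray between -0.06 and 0.06 m and y of stapler in the frame of tray between -0.06 and 0.06 m and z of stapler in the frame of tray between 0.001 and 0.01 m and contact force between the fingers and stapler below 0.1 N), for 0.2 s.
2. the drawer is pulled out by more than 100 mm (value of joint drawer above 0.1 m), for 0.1 s.
3. the stamp pad lies released and flat in the empty bay of the dock (x of ink_pad in the frame of pad_bay between -0.008 and 0.008 m and y of ink_pad in the frame of pad_bay between -0.008 and 0.008 m and z of ink_pad in the frame of pad_bay between -0.003 and 0.003 m and angle between ink_pad's own z axis and vertical below 0.06 rad and angle between the y axis of ink_pad and the y axis of stamp_dock, either way round below 0.15 rad and contact force between the fingers and ink_pad below 0.1 N), for 0.2 s.
At the end, for the whole second after the job is handed in: Pad flat in the pad bay (8 mm, 0.15 rad); drawer shut to under 5 mm; bottle and stapler upright, released, at rest, each within 15 mm of where it stood at the start, the stapler along the drawer front to 0.3 rad; rubber stamp upright within 15 mm of its place (all of step 3 and value of joint drawer below 0.005 m and linear speed of each of ink_pad, ink_bottle, stapler below 0.01 m/s and angle between the y axis of stapler and the y axis of chest, either way round below 0.3 rad and distance of each of ink_bottle, stapler, rubber_stamp from where it was at the start of the episode below 0.015 m and angle between each of ink_bottle, stapler's own z axis and vertical below 0.08 rad and contact force between the fingers and ink_bottle below 0.1 N and contact force between the fingers and stapler below 0.1 N and angle between rubber_stamp's own z axis and vertical below 0.1 rad); the robot touches nothing.
It fails at once if the ink bottle or the stapler is tipped over (angle between any of ink_bottle, stapler's own z axis and vertical above 0.7 rad).
It fails at once if the rubber stamp is upset (angle between rubber_stamp's own z axis and vertical above 0.5 rad).
It also fails if it takes over 144 s, if anything falls off the work surface, if the arm or the gripper's body presses on something with over 40 N, if the wrist force passes 120 N, or if a joint passes its speed limit or range.

## Robot

A 6-joint arm with a two-finger parallel gripper is mounted at the origin on a cart in front of the work surface, level with it; the furniture and walls round the work are solid. World frame = base frame: x ahead of the robot, y to its left, z up, the work surface at z = 0. Lengths are in mm, angles in rad, forces in N, time in s.
With the tool pointing down it reaches from about 275 to 750 mm from the base axis. Payload 10.2 kg.
Tool frame: the origin (TCP) lies between the finger pads; the fingertips stand 11 mm ahead of it and the grasp point (between the pads) lies 8 mm behind it; z points along the fingers, y is the line along which they close (so a half turn about z gives the same grasp; the last joint's range is limited). The gripper opens to 85 mm and grips with 20 to 120 N. Pads are 22 mm wide; open, the fingers measure 114 mm over their backs; the gripper's body (76 mm by 85 mm) begins 54 mm behind the grasp point. The pads swing forward as they close: fully open they stand 13 mm farther back than shut.
Start: joints at [-1.433, 0.313, 1.498, -0, 1.331, -0.223], TCP at [185.325, -491.209, 242.294] pointing down, gripper open.
Joint ranges: [-2.94, 2.94], [-0.97, 2.17], [0.19, 2.56], [-1.23, 4.37], [0.02, 3.11], [-2.88, 2.88]. Speed limits (rad/s): [2.39, 2.39, 3.01, 3.14, 3.14, 3.14].

## Interface

Orientations are given as a unit quaternion [w, x, y, z].
In Python, from rig import sense, eyes, finish_job gives the robot as it stands.
- The arm moves only by the shell command python3 -m jog 'ROWS' [FORCE]. ROWS is JSON, a list of rows, each a list of 7 numbers: the shift along the tool's x, y, z in m, then the turn, a rotation vector about the tool's x, y, z in rad, then the finger opening in m, from 0 to 0.0854. In form: [[dx, dy, dz, rx, ry, rz, gripper], ...]. A call has 1 to 5 rows; each row shifts and turns the commanded pose from where the row before left it, along the tool's axes as they then stand; what a row does not reach is not made up. A row lasts 1/10 s, in which the tool goes at most 50 mm and 8.59 degrees, less where a joint would pass 70% of its speed; a pose out of reach is approached as far as the arm can. A call is refused whole if a number of a shift passes 0.05 or a number of a turn 0.15, either way. A call with a gripper value outside its range is refused whole. The fingers move at their own pace and stop on an object; FORCE is the grip in N (left out, the last holds). Time passes only in rows, so rows that do not move let the fingers close. It gives the time, the measured TCP pose, the force, the opening and the grip force at its end, in the units of the state.
- sense(): the state, without advancing time (a new reading comes with each control period).
- eyes.capture(name): name is "scene" or "top" or "wrist"; returns the picture (400x640x3 uint8, red, green, blue); there is no depth.
- eyes.calibration(name): a dict with "fx", "fy", "cx", "cy" (pixels), "cam_to_world" (4x4, takes a point from camera to world coordinates); the wrist camera has in their place "mount" (4x4, takes a point from camera to tool coordinates, whose origin is the TCP and whose axes are the flange's). Camera axes: x right, y down, z forward; pixel columns grow to the right and rows downward; lengths in mm; the calibration is good to about 2 mm. A picture is of the moment at which its call begins: read the wrist's pose just before it. calibration takes no time and is no camera call.
- finish_job(): hands the job in; it is judged then, once.
The state is a dict: "time_s": time; "joints": joint angles; "dq": joint speeds; "tau": joint torques, N m; "eef_pos": TCP position; "ee_rot": TCP orientation; "force": force on the tool from outside, world axes, zero at the start; "wrist_torque": the same for the moment, N m; "grip_width": opening from 0.0 (shut) to 1.0 (fully open); "grip_force": force on a finger pad.
Only numpy, scipy, OpenCV 4.12 (cv2) and the standard library are available. Lean on these libraries where they do the work, as an engineer would, in place of code of your own. Each camera call takes 0.05 s, during which the arm holds its last target. There are 200 camera calls.

## Working session

There is one attempt and no reset: what is moved stays moved. The work goes in short steps, Python scripts to look and compute and a shell command to move; the robot and the scene stay as the last step left them, time stands still between calls to the robot, and variables do not carry over. Pictures are saved under pics/ and viewed, at most 16 in all, crops included, and the job is handed in when it is done.

```bash
ls; mkdir -p pics; python3 - <<'E'
from rig import sense, eyes
import cv2
s=sense();print(s)
for n in("scene","top"):
    im=eyes.capture(n);cv2.imwrite(f"pics/{n}0.png",im[:,:,::-1]);c=eyes.calibration(n);print(n,c)
print(eyes.calibration("wrist"))
E
```

```text
pics
{'time_s': 0.0, 'joints': array([-1.43336317e+00,  3.13435614e-01,  1.49844949e+00,  1.62470636e-05,
        1.33098978e+00, -2.23410440e-01]), 'dq': array([-0.00047196,  0.00013377,  0.00110432, -0.00074605,  0.00088714,
       -0.00041111]), 'tau': array([-1.46029364e-03, -4.12271082e+01, -2.59743422e+01, -2.29360903e-04,
        4.20529468e-03, -9.18942959e-06]), 'eef_pos': array([ 185.31118353, -490.94566828,  241.73775474]), 'ee_rot': array([-6.40185774e-04,  9.83768236e-01,  1.79442603e-01,  3.54348071e-05]), 'force': array([-0.22014075, -0.47113987, -0.49982483]), 'wrist_torque': array([ 0.02467608, -0.05508267, -0.00488794]), 'grip_force': 0.0, 'grip_width': 0.9963080321221164}
scene {'fx': 433.04694880812923, 'fy': 433.04694880812923, 'cx': 316.3625732987032, 'cy': 201.96352246030176, 'cam_to_world': array([[-8.89086010e-01, -3.47342883e-01,  2.98125794e-01,
         2.38453901e+02],
       [-4.57447712e-01,  6.97504423e-01, -5.51569733e-01,
         6.10150933e+02],
       [-1.63602387e-02, -6.26769895e-01, -7.79032632e-01,
         9.10693950e+02],
       [ 0.00000000
[... 289 characters left out ...]
9415834e-01, -2.30890428e-02, -2.51969791e-02,
         2.21416184e+01],
       [ 2.89819602e-02, -1.81860832e-01, -9.82897087e-01,
         1.01873986e+03],
       [ 0.00000000e+00,  0.00000000e+00,  0.00000000e+00,
         1.00000000e+00]])}
{'fx': 305.05781989967073, 'fy': 305.05781989967073, 'cx': 318.51979844602096, 'cy': 203.20602058138695, 'mount': array([[-1.04479030e-03, -9.52247525e-01, -3.05325334e-01,
         7.82657393e+01],
       [ 9.99999357e-01, -8.60180830e-04, -7.39160955e-04,
        -2.85913562e-01],
       [ 4.41229190e-04, -3.05325910e-01,  9.52247811e-01,
        -1.31028544e+02],
       [ 0.00000000e+00,  0.00000000e+00,  0.00000000e+00,
         1.00000000e+00]])}
```

View pics/top0.png

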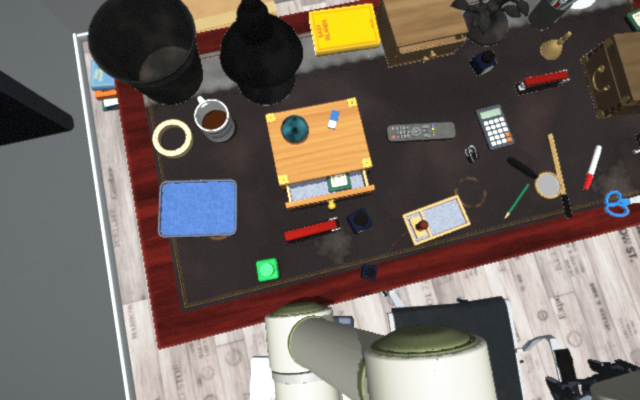

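View pics/scene0.png

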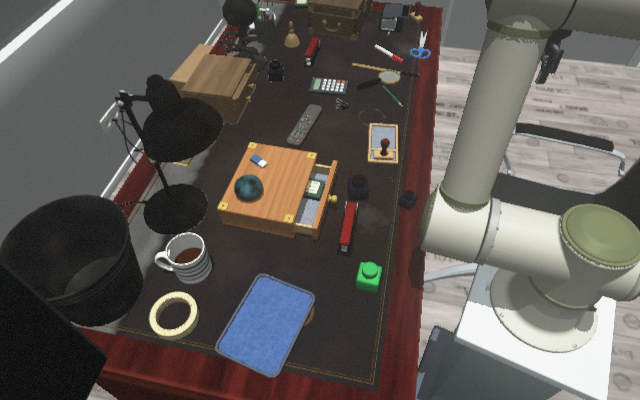

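The top view shows three dark bottles: (360,221), (371,271) and (484,62). The one at (360,221) is beside the knob (332,205), in front of the drawer, and larger than the one at (371,271), so it is the one meant. The one at (484,62) is far back. The red stapler at (312,231) is the one in front of the drawer; the other at (542,80) is far back. The tray is at (198,208), the dock at (436,220). I'll confirm this in an enlarged crop.

```bash
cat > h.py <<'E'
import numpy as np, cv2
from rig import sense, eyes
from scipy.spatial.transform import Rotation as R
def tool():
    s=sense();q=s['ee_rot'];return np.array(s['eef_pos']),R.from_quat([q[1],q[2],q[3],q[0]]).as_matrix()
def cam(n):
    c=eyes.calibration(n);K=np.array([[c['fx'],0,c['cx']],[0,c['fy'],c['cy']],[0,0,1]])
    if n=='wrist':
        p,r=tool();T=np.eye(4);T[:3,:3]=r;T[:3,3]=p;T=T@c['mount']
    else:T=np.array(c['cam_to_world'])
    return K,T
def px2w(K,T,uv,z):
    d=T[:3,:3]@np.linalg.inv(K)@np.array([uv[0],uv[1],1.]);return T[:3,3]+d*(z-T[2,3])/d[2]
def w2px(K,T,P):
    q=K@(T[:3,:3].T@(np.array(P,float)-T[:3,3]));return q[:2]/q[2]
def shot(n,f):
    K,T=cam(n);im=eyes.capture(n)[:,:,::-1].copy();cv2.imwrite('pics/'+f,im);np.savez('pics/'+f+'.npz',K=K,T=T);return K,T,im
def load(f):
    d=np.load('pics/'+f+'.npz');return d['K'],d['T'],cv2.imread('pics/'+f)
E
python3 - <<'E'
import cv2
im=cv2.imread('pics/top0.png')[90:260,255:480]
cv2.imwrite('pics/c1.png',cv2.resize(im,None,fx=3.5,fy=3.5,interpolation=cv2.INTER_CUBIC))
im=cv2.imread('pics/scene0.png')[110:260,210:410]
cv2.imwrite('pics/c2.png',cv2.resize(im,None,fx=4,fy=4,interpolation=cv2.INTER_CUBIC))
E
```

```text
(no output)
```

View pics/c1.png

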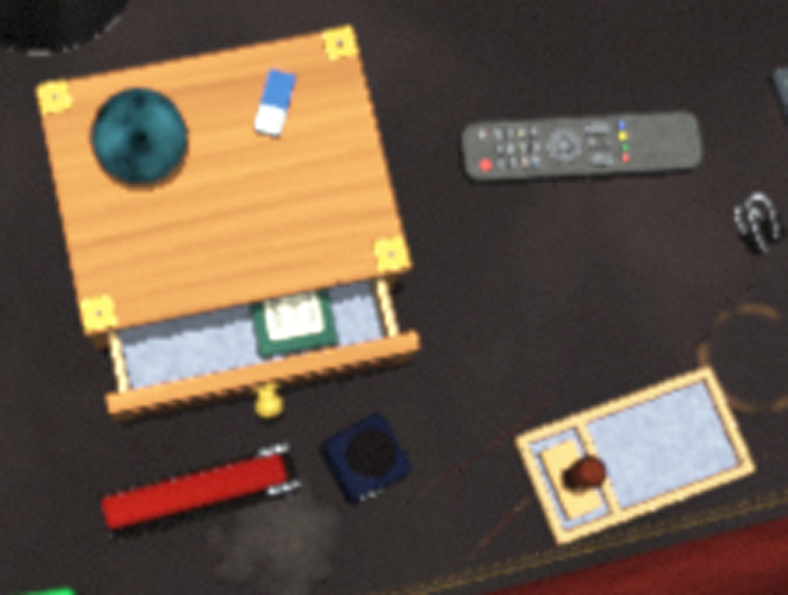

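The crop confirms it: the dark-blue square bottle with a black cap (crop 366,458), the red stapler (crop 200,490), the knob (crop 268,402), and the green pad in the ajar drawer. The dock's stamp is on its left, which is +y.

```bash
python3 - <<'E'
from h import *
K,T=cam('top');im=cv2.imread('pics/top0.png')
f=lambda x,y,z:px2w(K,T,(255+(x+.5)/3.5-.5,90+(y+.5)/3.5-.5),z)
def rep(n,pts,z):
    P=np.array([f(*p,z) for p in pts]);print(n,P[:,:2].round(0).tolist(),'c',P.mean(0)[:2].round(1));
    e=np.diff(np.vstack([P,P[:1]]),axis=0)[:,:2];print('  len',np.linalg.norm(e,axis=1).round(0),'ang',np.degrees(np.arctan2(e[:,1],e[:,0])).round(1))
rep('chest',[(38,88),(352,27),(410,268),(85,335)],72)
rep('drawerfront top',[(110,408),(418,348)],61)
rep('dock',[(517,438),(712,368),(755,468),(558,542)],10)
rep('bottle',[(323,445),(378,415),(408,464),(357,497)],42)
rep('cap',[(373,452)],62)
rep('stapler',[(103,497),(283,455),(290,487),(106,528)],52)
rep('knob',[(268,402)],50)
rep('stampfoot',[(541,447),(577,432),(605,505),(571,520)],8)
rep('stamp handle',[(592,472)],64)
h=cv2.cvtColor(im,cv2.COLOR_BGR2HSV)
m=cv2.inRange(h,(100,100,60),(125,255,255));m[:,:140]=0;m[:,260:]=0;m[:170]=0
c=max(cv2.findContours(m,0,2)[0],key=cv2.contourArea)
P=np.array([px2w(K,T,p[0],6) for p in c])[:,:2].astype(np.float32);print('tray',cv2.minAreaRect(P))
E
```

```text
chest [[767.0, 142.0], [824.0, -95.0], [635.0, -138.0], [579.0, 100.0]] c [701.3   2.1]
  len [243. 194. 244. 193.] ang [ -76.6 -167.1  103.3   12.6]
drawerfront top [[527.0, 80.0], [577.0, -145.0]] c [552.3 -32.5]
  len [231. 231.] ang [-77.5 102.5]
dock [[519.0, -230.0], [577.0, -385.0], [500.0, -414.0], [440.0, -260.0]] c [ 508.9 -322.2]
  len [165.  83. 166.  84.] ang [ -69.3 -159.1  111.1   20.5]
bottle [[506.0, -77.0], [529.0, -118.0], [493.0, -140.0], [468.0, -102.0]] c [ 499.2 -109.5]
  len [47. 42. 46. 46.] ang [ -60.3 -148.5  123.6   33.6]
cap [[499.0, -112.0]] c [ 499.1 -111.6]
  len [0.] ang [0.]
stapler [[463.0, 84.0], [497.0, -47.0], [473.0, -52.0], [441.0, 81.0]] c [468.6  16.4]
  len [135.  24. 137.  23.] ang [ -75.6 -167.1  103.7    7.5]
knob [[536.0, -35.0]] c [536.1 -35.4]
  len [0.] ang [0.]
stampfoot [[513.0, -249.0], [525.0, -277.0], [469.0, -297.0], [457.0, -271.0]] c [ 490.8 -273.7]
  len [31. 59. 29. 60.] ang [ -66.6 -160.4  114.3   21.3]
stamp handle [[488.0, -271.0]] c [ 487.7 -270.9]
  len [0.] ang [0.]
tray ((527.09423828125, 319.8257141113281), (141.8723907470703, 194.8024444580078), 3.0075008869171143)
```

View pics/c2.png

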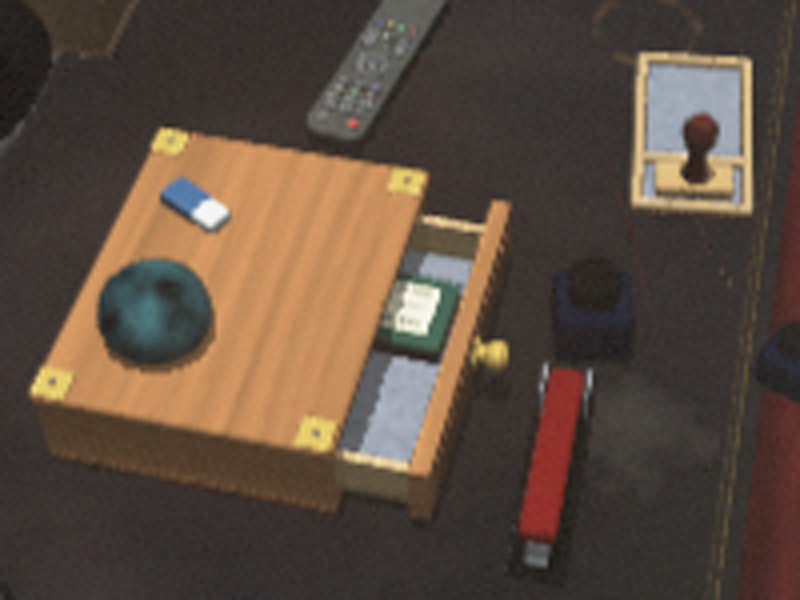

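```bash
python3 -m jog '[[0.036,-0.0283,0,0,0,0,0.085],[0.036,-0.0283,0,0,0,0,0.085],[0.036,-0.0283,0,0,0,0,0.085],[0.036,-0.0283,0,0,0,0,0.085]]'; python3 -m jog '[[0.036,-0.0283,0,0,0,0,0.085],[0.036,-0.0283,0,0,0,0,0.085],[0.036,-0.0283,0,0,0,0,0.085],[0.036,-0.0283,0,0,0,0,0.085]]'; python3 -m jog '[[0.036,-0.0283,0,0,0,0,0.085],[0.036,-0.0283,0,0,0,0,0.085],[0.036,-0.0283,0,0,0,0,0.085],[0.036,-0.0283,0,0,0,0,0.085]]';python3 -m jog '[[0,0,0,0,0,-0.144,0.085],[0,0,0,0,0,-0.144,0.085],[0,0,0,0,0,-0.144,0.085],[0,0,0,0,0,-0.144,0.085],[0,0,0,0,0,-0.144,0.085]]';python3 -m jog '[[0,0,0,0,0,-0.144,0.085],[0,0,0,0,0,-0.144,0.085],[0,0,0,0,0,-0.144,0.085],[0,0,0,0,0,-0.144,0.085],[0,0,0,0,0,-0.144,0.085]]'; python3 -m jog '[[0,0,0,0,0,0,0.085]]'
cat >> h.py <<'E'
def pose():
    p,r=tool();return p,np.degrees(np.arctan2(r[1,0],r[0,0])),np.degrees(np.arccos(-r[2,2]))
def go(x,y,z,a=None):
    "deltas in tool axes (mm), turn rz (rad) after the shift"
    p,r=tool();c=pose()[1];d=r.T@(np.array([x,y,z])-p)
    print('at',p.round(1),'a',round(c,2),'tilt',round(pose()[2],2),'shift',d.round(1),'' if a is None else 'rz %.3f'%-np.radians((a-c+180)%360-180))
E
python3 - <<'E'
from h import *
print(pose());shot('wrist','w1.png')
E
```

```text
time_s: 0.5
eef_pos: [280.6, -332.7, 242.0]
ee_rot: [-0.0, 0.984, 0.179, -0.0]
force: [-0.2, -0.5, -0.1]
grip_width: 0.997
grip_force: 0.0
time_s: 0.9
eef_pos: [375.4, -175.9, 242.3]
ee_rot: [-0.0, 0.984, 0.179, 0.0]
force: [-0.3, -0.5, -0.4]
grip_width: 0.996
grip_force: 0.0
time_s: 1.3
eef_pos: [470.2, -19.0, 242.2]
ee_rot: [-0.0, 0.984, 0.179, -0.0]
force: [0.4, -1.4, 0.5]
grip_width: 0.994
grip_force: 0.0
time_s: 1.8
eef_pos: [469.5, -20.9, 242.0]
ee_rot: [-0.0, 0.856, 0.517, -0.0]
force: [0.6, -0.5, -0.1]
grip_width: 0.995
grip_force: 0.0
time_s: 2.3
eef_pos: [469.5, -20.9, 242.0]
ee_rot: [-0.0, 0.619, 0.785, -0.0]
force: [0.1, -0.0, 0.8]
grip_width: 0.996
grip_force: 0.0
time_s: 2.4
eef_pos: [469.5, -20.9, 242.1]
ee_rot: [-0.0, 0.621, 0.784, -0.0]
force: [-0.6, -0.8, 0.8]
grip_width: 0.994
grip_force: 0.0
(array([469.48758653, -20.92355015, 242.06115518]), np.float64(103.24986895531194), np.float64(0.03665325430520283))
```

View pics/w1.png

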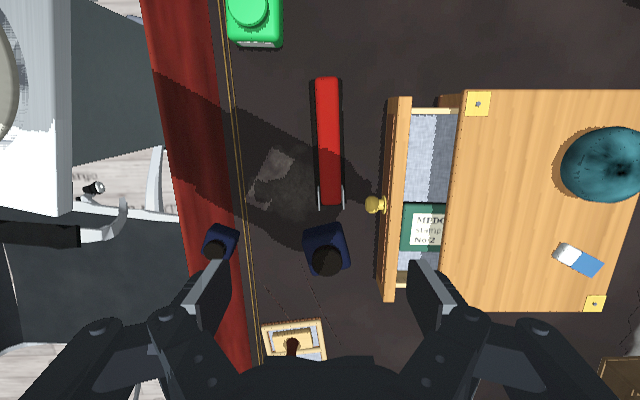

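The wrist view (TCP at 242 mm) shows the stapler arm from (328,78) to (330,206), the bottle cap at (327,261) and the knob at (376,204). The pad's front part is at (424,230). I'll enlarge the stapler and bottle for yaw and centre.

```bash
python3 - <<'E'
import cv2,numpy as np
im=cv2.imread('pics/w1.png')
a=cv2.resize(im[65:215,300:360],None,fx=4,fy=4,interpolation=cv2.INTER_CUBIC)
b=cv2.resize(im[215:290,290:365],None,fx=7,fy=7,interpolation=cv2.INTER_CUBIC)
o=np.zeros((600,780,3),np.uint8);o[:600,:240]=a;o[:525,250:775]=b
o=cv2.convertScaleAbs(o,alpha=2.2,beta=10)
cv2.imwrite('pics/c3.png',o)
E
```

```text
(no output)
```

View pics/c3.png

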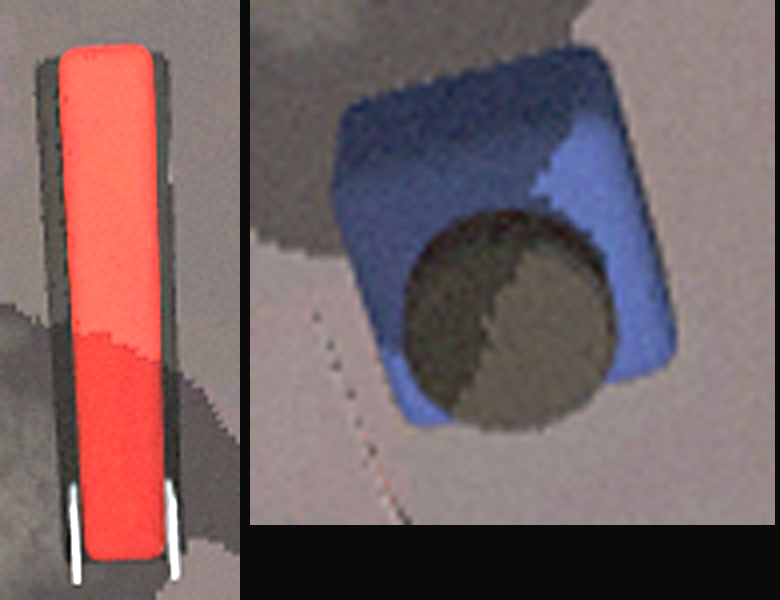

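```bash
python3 - <<'E'
from h import *
K,T,_=load('w1.png')
A=lambda x,y,z:px2w(K,T,(300+(x+.5)/4-.5,65+(y+.5)/4-.5),z)
B=lambda x,y,z:px2w(K,T,(290+(x-250+.5)/7-.5,215+(y+.5)/7-.5),z)
def ed(n,p,q):d=q-p;print(n,p[:2].round(1),q[:2].round(1),'mid',((p+q)/2)[:2].round(1),'len %.1f ang %.1f'%(np.hypot(*d[:2]),np.degrees(np.arctan2(d[1],d[0]))))
ed('arm ends',A(124,560,52),A(106,45,52))
ed('arm left',A(83,540,52),A(60,70,52)); ed('arm right',A(164,540,52),A(152,70,52))
ed('arm w',A(73,300,52),A(159,300,52))
ed('base left',A(66,520,7),A(40,100,7)); ed('base w',A(52,300,7),A(176,300,7))
ed('bot L',B(335,190,42),B(405,425,42)); ed('bot R',B(620,125,42),B(675,350,42)); ed('bot far',B(405,425,42),B(677,375,42)); ed('bot bottom',B(340,105,2),B(605,50,2))
print('cap',B(510,322,62))
im=lambda u,v,z:px2w(K,T,(u,v),z)
print('knob',im(376,204,45)); ed('front edge',im(384,302,61),im(410,98,61));ed('outer',im(384,302,61),im(393,98,61))
ed('chesttop front',im(447,312,72),im(466,90,72))
ed('pad front/left',im(403,204,32),im(400,249,32))
E
```

```text
arm ends [488.2 -43.1] [452.3  84.1] mid [470.3  20.5] len 132.1 ang 105.8
arm left [475.8 -40. ] [442.6  76. ] mid [459.2  18. ] len 120.7 ang 106.0
arm right [497.5 -34.9] [464.6  81.1] mid [481.1  23.1] len 120.6 ang 105.8
arm w [458.4  22.6] [480.1  27.7] mid [469.2  25.2] len 22.3 ang 13.2
base left [472.5 -48.3] [437.6  69.9] mid [455.1  10.8] len 123.2 ang 106.5
base w [453.3  16.6] [488.9  25. ] mid [471.1  20.8] len 36.6 ang 13.2
bot L [467.  -98.9] [ 488.6 -140.3] mid [ 477.8 -119.6] len 46.7 ang -62.5
bot R [511.1 -76.3] [ 531.1 -115.1] mid [521.1 -95.7] len 43.7 ang -62.8
bot far [ 488.6 -140.3] [ 532.7 -119.8] mid [ 510.6 -130.1] len 48.6 ang 25.0
bot bottom [ 466.1 -100.3] [511.7 -78.2] mid [488.9 -89.3] len 50.7 ang 25.8
cap [ 498.81882737 -106.0510781    62.        ]
knob [538.73469192 -32.77675391  45.        ]
front edge [ 578.8 -144.7] [535.9  82.5] mid [557.4 -31.1] len 231.2 ang 100.7
outer [ 578.8 -144.7] [519.9  78.7] mid [549.4 -33. ] len 231.1 ang 104.8
chesttop front [ 650.  -133.9] [581.2 100. ] mid [615.6 -16.9] len 243.8 ang 106.4
pad front/left [573. -29.] [587.5 -85.5] mid [580.3 -57.2] len 58.3 ang -75.6
```

```bash
python3 -c "
from h import *
go(470,18,60,105.9)"; python3 -m jog '[[0.037,-0.009,0.0,0,0,-0.046,0.055],[0,0,0.05,0,0,0,0.055],[0,0,0.05,0,0,0,0.055],[0,0,0.05,0,0,0,0.055],[0,0,0.02,0,0,0,0.055]]';  python3 -c "
from h import *
go(470,18,30,105.9)"
```

```text
at [469.5 -20.9 242.1] a 103.0 tilt 0.03 shift [ 37.8   9.3 182.1] rz -0.051
time_s: 2.95
eef_pos: [450.2, 13.5, 68.6]
ee_rot: [-0.003, 0.605, 0.796, -0.001]
force: [-0.2, 0.1, 0.6]
grip_width: 0.643
grip_force: 0.0
at [450.2  13.5  68.6] a 105.57 tilt 0.35 shift [-1.1 20.5 38.5] rz -0.006
```

```bash
python3 -m jog '[[0,0.018,0,0,0,-0.006,0.055],[0,0,0,0,0,0,0.055]]';  python3 -c "
from h import *
go(470,18,30,105.9);shot('wrist','w2.png')"
```

```text
time_s: 3.15
eef_pos: [470.7, 18.0, 71.9]
ee_rot: [0.0, 0.602, 0.799, 0.0]
force: [-0.3, -0.3, -0.2]
grip_width: 0.643
grip_force: 0.0
at [470.7  18.   71.9] a 105.98 tilt 0.01 shift [ 0.2 -0.7 41.9] rz 0.001
```

View pics/w2.png

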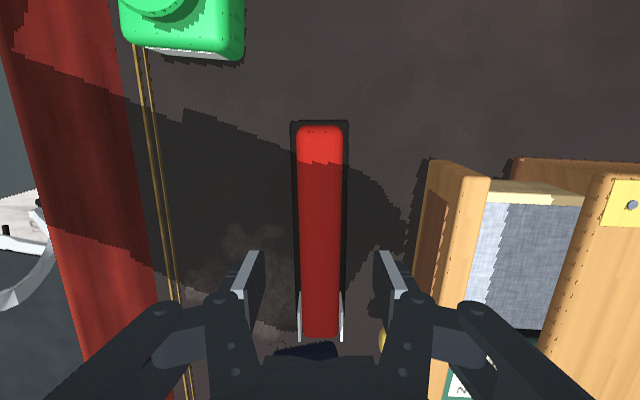

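The stapler is centred between the fingers (320,250) and the knob is clear of them. I'll descend and grip.

```bash
python3 -m jog '[[0,-0.001,0.022,0,0,0,0.055],[0,0,0.02,0,0,0,0.055],[0,0,0,0,0,0,0.055],[0,0,0,0,0,0,0.0],[0,0,0,0,0,0,0.0]]' 40; python3 -m jog '[[0,0,0,0,0,0,0.0],[0,0,0,0,0,0,0.0],[0,0,0,0,0,0,0.0]]';  python3 -c "
from h import *
go(470,18,30,105.9)"
```

```text
time_s: 3.7
eef_pos: [469.4, 17.5, 31.5]
ee_rot: [0.001, 0.601, 0.799, 0.0]
force: [1.6, 0.5, 1.4]
grip_width: 0.316
grip_force: 0.4
time_s: 4.0
eef_pos: [469.4, 17.5, 31.5]
ee_rot: [0.001, 0.601, 0.799, 0.0]
force: [-1.2, -0.5, 7.3]
grip_width: 0.275
grip_force: 39.5
at [469.4  17.5  31.5] a 106.15 tilt 0.12 shift [0.4 0.7 1.5] rz 0.004
```

```bash
python3 -m jog '[[0,0,-0.015,0,0,0,0],[0,0,-0.025,0,0,0,0],[0,0,-0.03,0,0,0,0],[0,0,-0.03,0,0,0.115,0],[0,0,0,0,0,0.115,0]]';  python3 -c "
from h import *
go(492,318,37,93)"
```

```text
time_s: 4.5
eef_pos: [470.4, 17.4, 134.2]
ee_rot: [0.003, 0.69, 0.724, 0.002]
force: [0.6, 0.2, -3.1]
grip_width: 0.272
grip_force: 40.3
at [470.4  17.4 134.2] a 92.71 tilt 0.42 shift [299.5  35.1  96.9] rz -0.005
```

```bash
python3 -m jog '[[0.03,0.005,0,0,0,0,0],[0.04,0.005,0,0,0,0,0],[0.04,0.005,0,0,0,0,0],[0.04,0.005,0,0,0,0,0],[0.04,0.005,0,0,0,0,0]]'; python3 -m jog '[[0.04,0.005,0,0,0,0,0],[0.04,0.005,0,0,0,0,0],[0.03,0.0,0,0,0,0,0],[0,0,0.04,0,0,0,0],[0,0,0.03,0,0,0,0]]'; python3 -m jog '[[0,0,0,0,0,0,0]]'; python3 -c "
from h import *
go(492,318,37,93);shot('scene','s2.png')"
```

```text
time_s: 5.0
eef_pos: [483.6, 210.3, 130.7]
ee_rot: [0.0, 0.689, 0.725, 0.0]
force: [0.1, -0.4, -1.9]
grip_width: 0.273
grip_force: 40.2
time_s: 5.5
eef_pos: [487.4, 319.8, 59.2]
ee_rot: [0.0, 0.688, 0.726, -0.0]
force: [0.5, -1.4, -2.3]
grip_width: 0.276
grip_force: 40.2
time_s: 5.6
eef_pos: [485.8, 318.3, 56.9]
ee_rot: [-0.002, 0.688, 0.725, -0.004]
force: [-1.0, -0.8, -1.4]
grip_width: 0.27
grip_force: 40.2
at [485.8 318.3  56.9] a 92.99 tilt 0.45 shift [-0.5  6.4 19.8] rz -0.000
```

View pics/s2.png

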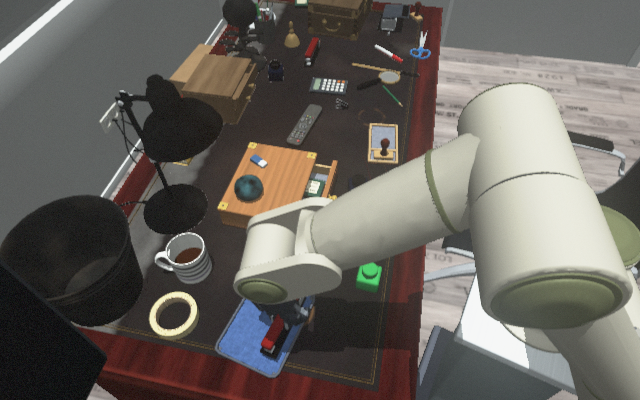

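The stapler hangs over the tray at (275,330), along its length. I'll lower and release.

```bash
python3 -m jog '[[0,0.005,0.014,0,0,0,0],[0,0,0.003,0,0,0,0],[0,0,0.003,0,0,0,0],[0,0,0,0,0,0,0],[0,0,0,0,0,0,0]]';python3 -c "
from h import *
go(492,318,37,93)"
```

```text
time_s: 6.15
eef_pos: [493.3, 319.4, 40.8]
ee_rot: [0.0, 0.688, 0.725, 0.0]
force: [-0.2, -0.0, -2.3]
grip_width: 0.272
grip_force: 40.2
at [493.3 319.4  40.8] a 92.98 tilt 0.04 shift [-1.3 -1.4  3.8] rz -0.000
```

```bash
python3 -m jog '[[0,0,0.002,0,0,0,0],[0,0,0.002,0,0,0,0],[0,0,0,0,0,0,0]]';python3 -m jog '[[0,0,0.001,0,0,0,0],[0,0,0,0,0,0,0]]'
```

```text
time_s: 6.45
eef_pos: [493.0, 319.3, 36.0]
ee_rot: [-0.0, 0.688, 0.725, -0.0]
force: [-0.4, 0.0, -2.5]
grip_width: 0.273
grip_force: 40.2
time_s: 6.65
eef_pos: [493.2, 319.4, 35.6]
ee_rot: [0.0, 0.688, 0.725, 0.0]
force: [-2.2, 0.1, 1.3]
grip_width: 0.274
grip_force: 40.7
```

```bash
python3 -m jog '[[0,0,0,0,0,0,0.06],[0,0,0,0,0,0,0.06],[0,0,0,0,0,0,0.06],[0,0,-0.03,0,0,0,0.06],[0,0,-0.04,0,0,0,0.06]]'; python3 -m jog '[[0,0,-0.04,0,0,0,0.08],[-0.045,0,0,0,0,0,0.08],[-0.045,0,0,0,0,0,0.08],[-0.045,0,0,0,0,0,0.08],[-0.045,0,0,0,0,0,0.08]]'; python3 -m jog '[[-0.045,0,0,0,0,0,0.08],[-0.045,0,0,0,0,0,0.08],[-0.045,0,0,0,0,0,0.08],[-0.045,0,0,0,0,0,0.08],[-0.045,0,0,0,0,0,0.08]]'; python3 -m jog '[[0,0,0,0,0,0.145,0.08],[0,0,0,0,0,0.145,0.08],[0,0,0,0,0,0.145,0.08],[0,0,0,0,0,0.145,0.08]]';python3 -m jog '[[0,0,0,0,0,0.145,0.08],[0,0,0,0,0,0.145,0.08],[0,0,0,0,0,0.145,0.08],[0,0,0,0,0,0.145,0.08],[0,0,0,0,0,0,0.08]]';python3 -c "
from h import *
go(499,-107,17,26.5);shot('wrist','w3.png')"
```

```text
time_s: 7.15
eef_pos: [492.2, 318.9, 104.6]
ee_rot: [-0.001, 0.689, 0.725, -0.002]
force: [-0.6, 0.5, 0.9]
grip_width: 0.704
grip_force: 0.0
time_s: 7.65
eef_pos: [502.4, 137.9, 145.5]
ee_rot: [0.0, 0.688, 0.725, 0.0]
force: [0.3, 0.8, -1.0]
grip_width: 0.933
grip_force: 0.0
time_s: 8.15
eef_pos: [514.0, -87.0, 145.5]
ee_rot: [0.0, 0.689, 0.725, 0.0]
force: [0.5, 0.8, -0.2]
grip_width: 0.937
grip_force: 0.0
time_s: 8.55
eef_pos: [514.2, -85.3, 145.4]
ee_rot: [0.0, 0.869, 0.495, 0.0]
force: [0.2, -0.7, 0.0]
grip_width: 0.939
grip_force: 0.0
time_s: 9.05
eef_pos: [514.2, -85.2, 145.4]
ee_rot: [0.0, 0.973, 0.229, 0.0]
force: [-0.3, 0.1, -1.1]
grip_width: 0.939
grip_force: 0.0
at [514.2 -85.2 145.4] a 26.44 tilt 0.01 shift [-23.4  12.8 128.4] rz -0.001
```

View pics/w3.png

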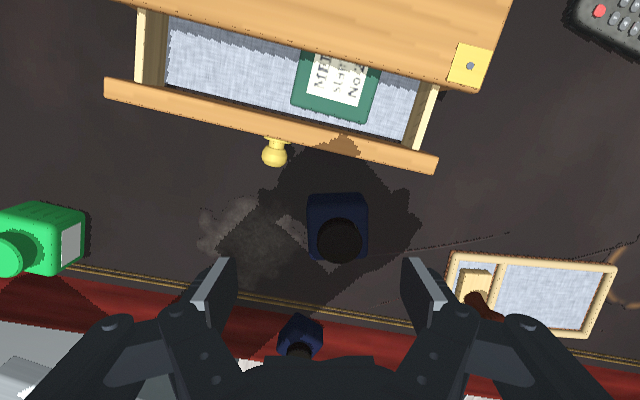

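The bottle is square to the gripper, with its cap at (339,240). The drawer front runs (105,82) to (437,157). I'll refine the numbers from this view.

```bash
python3 - <<'E'
from h import *
K,T,_=load('w3.png')
w=lambda u,v,z:px2w(K,T,(u,v),z)[:2].round(1)
print('cap',w(339,240,62),'body mid',w(308,215,42),w(368,214,42))
def ln(n,p,q,z):
    a,b=w(*p,z),w(*q,z);d=b-a;print(n,a,b,np.degrees(np.arctan2(d[1],d[0])).round(2),np.hypot(*d).round(1))
ln('front outer top edge',(106,78),(438,155),61)
ln('front outer low',(105,97),(435,174),12)
ln('pad front',(292,103),(366,124),32)
ln('pad left',(292,103),(306,52),32)
ln('chest front',(150,0),(494,92),72)
ln('dock near',(452,308),(588,338),11); ln('dock far',(450,252),(617,266),11); ln('dock right',(588,338),(617,266),11)
print('knob',w(275,148,45))
go(499,-107,17)
E
```

```text
cap [ 503.  -107.8] body mid [504.  -80.2] [ 526.5 -123.6]
front outer top edge [537.6  82.4] [ 591.8 -140.3] -76.32 229.2
front outer low [512.3 109.6] [ 578.2 -167.7] -76.63 285.0
pad front [576.8 -31.1] [588.2 -89.1] -78.88 59.1
pad left [576.8 -31.1] [613.2 -25.4] 8.9 36.8
chest front [592.9  63.4] [ 640.5 -145.4] -77.16 214.2
dock near [ 467.7 -260.7] [ 500.5 -411.5] -77.73 154.3
dock far [ 520.  -223.1] [ 579.9 -377.8] -68.83 165.9
dock right [ 500.5 -411.5] [ 579.9 -377.8] 23.0 86.3
knob [542.2 -34.2]
at [514.2 -85.1 145.4] a 26.7 tilt 0.01 shift [-23.4  12.7 128.4]
```

```bash
python3 -m jog '[[-0.022,0.014,0.02,0,0,0,0.082],[0,0,0.035,0,0,0,0.082],[0,0,0.035,0,0,0,0.082],[0,0,0.035,0,0,0,0.082],[0,0,0.0,0,0,0,0.082]]';python3 -c "
from h import *
go(501,-107.5,17,26.5)"; python3 -m jog '[[0,0,0,0,0,0,0.0],[0,0,0,0,0,0,0.0],[0,0,0,0,0,0,0.0],[0,0,0,0,0,0,0.0],[0,0,0,0,0,0,0.0]]' 40;python3 -c "
from h import *
go(501,-107.5,17,26.5)"
```

```text
time_s: 9.6
eef_pos: [498.5, -106.6, 17.0]
ee_rot: [-0.002, 0.973, 0.231, -0.003]
force: [-0.2, 0.1, -0.3]
grip_width: 0.962
grip_force: 0.0
at [ 498.5 -106.6   17. ] a 26.7 tilt 0.43 shift [ 1.8  1.9 -0.1] rz 0.003
time_s: 10.1
eef_pos: [502.0, -108.0, 22.4]
ee_rot: [0.001, 0.973, 0.23, 0.002]
force: [0.2, 0.3, 7.6]
grip_width: 0.595
grip_force: 42.3
at [ 502.  -108.    22.4] a 26.57 tilt 0.23 shift [-0.6 -0.9  5.4] rz 0.001
```

```bash
python3 -m jog '[[0,0,-0.015,0,0,0,0],[0,0,-0.03,0,0,0,0],[0,0,-0.035,0,0,0.135,0],[0,0,-0.035,0,0,0.135,0],[0,0,0,0,0,0.138,0]]';python3 -c "
from h import *
go(562,322,30,3)"
```

```text
time_s: 10.6
eef_pos: [502.8, -108.3, 140.9]
ee_rot: [0.002, 1.0, 0.025, 0.004]
force: [0.5, -0.5, -1.4]
grip_width: 0.593
grip_force: 42.1
at [ 502.8 -108.3  140.9] a 2.87 tilt 0.57 shift [  79.7 -427.3  109.6] rz -0.002
```

```bash
python3 -m jog '[[0.007,-0.025,0,0,0,0,0],[0.008,-0.04,0,0,0,0,0],[0.008,-0.042,0,0,0,0,0],[0.008,-0.042,0,0,0,0,0],[0.008,-0.042,0,0,0,0,0]]'; python3 -m jog '[[0.008,-0.042,0,0,0,0,0],[0.008,-0.042,0,0,0,0,0],[0.008,-0.042,0,0,0,0,0],[0.008,-0.042,0,0,0,0,0],[0.008,-0.04,0,0,0,0,0]]';python3 -m jog '[[0,-0.027,0,0,0,0,0],[0,0,0.04,0,0,0,0],[0,0,0.04,0,0,0,0],[0,0,0.02,0,0,0,0],[0,0,0.0,0,0,0,0]]';python3 -c "
from h import *
go(562,322,30,3)"
```

```text
time_s: 11.1
eef_pos: [529.4, 87.1, 136.6]
ee_rot: [0.0, 1.0, 0.028, 0.001]
force: [0.5, -1.0, -2.0]
grip_width: 0.596
grip_force: 41.9
time_s: 11.6
eef_pos: [557.7, 297.3, 136.7]
ee_rot: [-0.0, 1.0, 0.028, 0.001]
force: [0.6, -0.3, -2.0]
grip_width: 0.598
grip_force: 41.9
time_s: 12.1
eef_pos: [554.9, 321.8, 33.3]
ee_rot: [0.001, 1.0, 0.028, -0.002]
force: [0.3, 0.1, -1.1]
grip_width: 0.591
grip_force: 41.9
at [554.9 321.8  33.3] a 3.17 tilt 0.27 shift [7.1 0.2 3.2] rz 0.003
```

```bash
python3 -m jog '[[0.005,0,0.002,0,0,0,0],[0,0,0.003,0,0,0,0],[0,0,0,0,0,0,0]]';python3 -m jog '[[0,0,0.002,0,0,0,0],[0,0,0,0,0,0,0]]';python3 -m jog '[[0,0,0.001,0,0,0,0],[0,0,0,0,0,0,0]]'
```

```text
time_s: 12.4
eef_pos: [561.9, 322.6, 31.5]
ee_rot: [-0.0, 1.0, 0.027, 0.001]
force: [-0.5, 1.1, -1.1]
grip_width: 0.596
grip_force: 41.9
time_s: 12.6
eef_pos: [561.3, 322.5, 28.5]
ee_rot: [-0.0, 1.0, 0.027, 0.0]
force: [0.5, 0.4, -1.2]
grip_width: 0.595
grip_force: 41.9
time_s: 12.8
eef_pos: [561.2, 322.5, 27.3]
ee_rot: [0.0, 1.0, 0.027, -0.0]
force: [-0.2, -0.6, -1.3]
grip_width: 0.594
grip_force: 41.9
```

```bash
python3 -m jog '[[0,0,0.001,0,0,0,0],[0,0,0,0,0,0,0]]';python3 -m jog '[[0,0,0.0005,0,0,0,0],[0,0,0,0,0,0,0]]'
```

```text
time_s: 13.0
eef_pos: [561.4, 322.5, 26.6]
ee_rot: [-0.0, 1.0, 0.027, 0.0]
force: [-0.5, 1.0, 1.3]
grip_width: 0.591
grip_force: 42.1
time_s: 13.2
eef_pos: [561.4, 322.5, 26.5]
ee_rot: [-0.0, 1.0, 0.027, 0.0]
force: [-2.7, -1.4, 5.7]
grip_width: 0.588
grip_force: 42.4
```

```bash
python3 -m jog '[[0,0,0,0,0,0,0.08],[0,0,0,0,0,0,0.08],[0,0,0,0,0,0,0.08],[0,0,-0.03,0,0,0,0.08],[0,0,-0.04,0,0,0,0.08]]'; python3 -m jog '[[0,0,-0.04,0,0,-0.09,0.08],[0,0,-0.02,0,0,-0.09,0.08],[0,0,0,0,0,0,0.08]]';python3 -c "
from h import *
go(530,-38,150,13.3)"
```

```text
time_s: 13.7
eef_pos: [560.3, 322.0, 94.6]
ee_rot: [0.001, 1.0, 0.027, -0.002]
force: [0.1, 0.7, 0.2]
grip_width: 0.937
grip_force: 0.0
time_s: 14.0
eef_pos: [562.5, 322.9, 159.2]
ee_rot: [-0.001, 0.993, 0.118, 0.003]
force: [1.3, 1.0, -0.5]
grip_width: 0.938
grip_force: 0.0
at [562.5 322.9 159.2] a 13.55 tilt 0.35 shift [-116.2  343.3    8.3] rz 0.004
```

```bash
python3 -m jog '[[-0.014,0.042,0,0,0,0,0.08],[-0.014,0.042,0,0,0,0,0.08],[-0.014,0.042,0,0,0,0,0.08],[-0.014,0.042,0,0,0,0,0.08],[-0.015,0.042,0,0,0,0,0.08]]'; python3 -m jog '[[-0.015,0.043,0.003,0,0,0,0.06],[-0.015,0.045,0.003,0,0,0.004,0.04],[-0.015,0.045,0.003,0,0,0,0.04],[0,0,0,0,0,0,0.04],[0,0,0,0,0,0,0.04]]'; python3 -c "
from h import *
go(530,-38,150,13.3);shot('wrist','w4.png');K,T=cam('top');shot('top','t4.png')
im=cv2.imread('pics/t4.png')[160:260,140:260];a=cv2.resize(im,None,fx=2,fy=2)
b=cv2.imread('pics/w4.png')[:350];o=np.zeros((350,800,3),np.uint8);o[:,:560]=b[:,40:600];o[:200,560:]=a;cv2.imwrite('pics/c4.png',o)"
```

```text
time_s: 14.5
eef_pos: [540.2, 100.1, 154.5]
ee_rot: [-0.0, 0.993, 0.116, -0.001]
force: [1.3, -0.4, 0.5]
grip_width: 0.938
grip_force: 0.0
time_s: 15.0
eef_pos: [527.6, -38.6, 145.7]
ee_rot: [-0.001, 0.994, 0.114, -0.001]
force: [-0.3, 0.5, -0.5]
grip_width: 0.469
grip_force: 0.0
at [527.6 -38.6 145.7] a 13.03 tilt 0.11 shift [ 2.5 -0.1 -4.3] rz -0.005
```

View pics/c4.png

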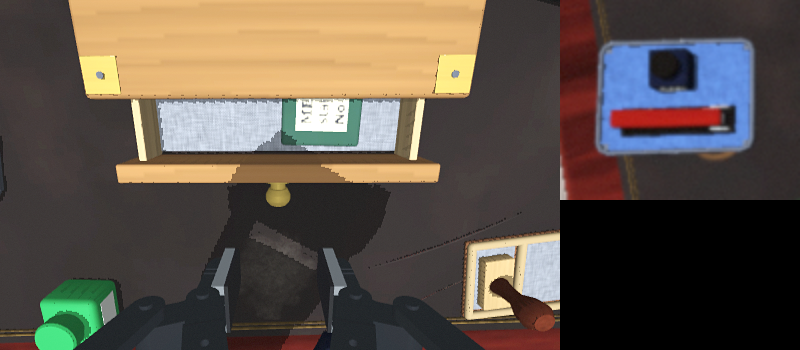

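The bottle and stapler stand on the tray, well apart. The knob is straight ahead at (318,195) and the drawer is parallel to the gripper.

```bash
python3 - <<'E'
from h import *
K,T,_=load('w4.png');p,r=tool()
t=lambda u,v,z:(r.T@(px2w(K,T,(u,v),z)-p)).round(1)
print('knob',t(318,192,48),'knob end',t(318,207,40),'face top',t(318,182,61),t(158,183,61),t(480,182,61))
print('chest front',t(124,98,72),t(512,95,72),'pad',t(334,144,32),t(398,144,32))
E
```

```text
knob [13.3  0.5 98.2] knob end [ -1.7   0.4 106.2] face top [24.5  0.6 85.2] [  24.2 -115.8   85.3] [ 24.  118.2  85.1]
chest front [  82.5 -122.2   74.2] [ 83.2 123.5  74. ] pad [ 48.3  13.4 114.2] [ 48.1  64.1 114.1]
```

```bash
python3 -m jog '[[0.007,0,0.02,0,0,-0.007,0.045],[0,0,0.04,0,0,0,0.045],[0,0,0.035,0,0,0,0.045],[0,0,0.014,0,0,0,0.045],[0,0,0,0,0,0,0.045]]';python3 -m jog '[[0,0,0,0,0,0,0.0],[0,0,0,0,0,0,0.0],[0,0,0,0,0,0,0.0],[0,0,0,0,0,0,0.0]]' 40; python3 -c "
from h import *
go(0,0,36,13.4)"
```

```text
time_s: 15.6
eef_pos: [533.7, -34.8, 35.7]
ee_rot: [-0.001, 0.993, 0.119, -0.002]
force: [-0.7, -0.3, -0.3]
grip_width: 0.528
grip_force: 0.0
time_s: 16.0
eef_pos: [535.6, -36.0, 39.1]
ee_rot: [0.0, 0.993, 0.119, 0.001]
force: [-0.2, 5.8, 7.5]
grip_width: 0.201
grip_force: 39.2
at [535.6 -36.   39.1] a 13.63 tilt 0.13 shift [-512.  -161.2    1.9] rz 0.004
```

```bash
python3 -m jog '[[-0.01,0,0,0,0,0,0],[-0.017,0,0,0,0,0,0],[-0.017,0,0,0,0,0,0],[-0.017,0,0,0,0,0,0],[-0.012,0,0,0,0,0,0]]';python3 -m jog '[[-0.006,0,0,0,0,0,0],[0,0,0,0,0,0,0],[0,0,0,0,0,0,0]]'; python3 -c "
from h import *
go(0,0,36,13.4)"
```

```text
time_s: 16.5
eef_pos: [463.5, -53.0, 39.0]
ee_rot: [-0.0, 0.993, 0.118, 0.001]
force: [-1.0, 9.9, 10.8]
grip_width: 0.202
grip_force: 40.0
time_s: 16.8
eef_pos: [458.0, -54.3, 39.0]
ee_rot: [-0.001, 0.993, 0.118, 0.0]
force: [-3.8, 9.2, 13.0]
grip_width: 0.198
grip_force: 40.1
at [458.  -54.3  39. ] a 13.61 tilt 0.07 shift [-432.4 -160.5    2.8] rz 0.004
```

```bash
python3 -m jog '[[0,0,0,0,0,0,0.045],[0,0,0,0,0,0,0.045],[0,0,-0.03,0,0,0,0.06],[0,0,-0.04,0,0,0,0.085],[0,0,-0.03,0,0,0,0.085]]';python3 -m jog '[[0.0,0.03,0,0,0,0.0,0.085],[0,0,0,0,0,0,0.085]]'; python3 -c "
from h import *
go(0,0,36,13.4);shot('wrist','w5.png')"
```

```text
time_s: 17.3
eef_pos: [458.4, -55.5, 139.9]
ee_rot: [0.001, 0.993, 0.119, 0.001]
force: [0.8, -0.3, 0.2]
grip_width: 0.989
grip_force: 0.0
time_s: 17.5
eef_pos: [466.2, -86.6, 138.8]
ee_rot: [0.001, 0.993, 0.118, 0.001]
force: [0.4, 0.8, -0.4]
grip_width: 0.997
grip_force: 0.0
at [466.2 -86.6 138.8] a 13.52 tilt 0.2 shift [-433.2 -193.5  101.3] rz 0.002
```

View pics/w5.png

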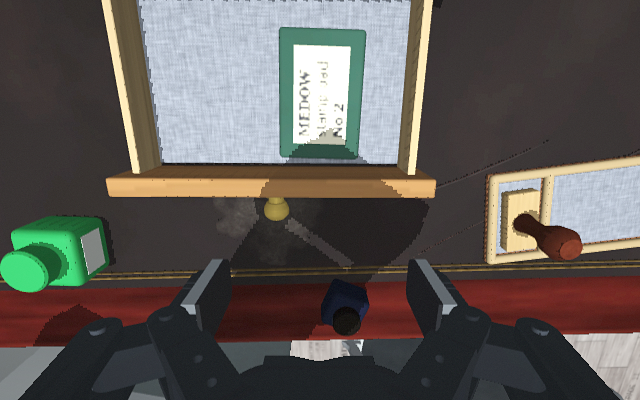

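The drawer is open and the whole pad is visible, with corners at (281,28), (366,31), (358,157) and (280,155).

```bash
python3 - <<'E'
from h import *
K,T,_=load('w5.png');p,r=tool()
C=[(281,28),(366,31),(358,157),(280,155)]
P=np.array([px2w(K,T,c,32) for c in C]);c=P.mean(0)
for i in range(4):
    d=P[(i+1)%4]-P[i];print(np.hypot(*d[:2]).round(1),np.degrees(np.arctan2(d[1],d[0])).round(1))
print('centre',c,'tool',(r.T@(c-p)).round(1)); 
w=lambda u,v,z:px2w(K,T,(u,v),z)[:2].round(1)
print('walls',[(r.T@(px2w(K,T,q,46)-p)).round(1) for q in[(150,100),(408,100),(418,100)]],'front in',(r.T@(px2w(K,T,(270,178),61)-p)).round(1))
E
```

```text
59.0 -78.3
87.6 -167.9
60.9 102.0
87.9 10.8
centre [548.96993903 -68.60067949  32.        ] tool [ 85.1   3.2 106. ]
walls [array([  82.5, -115.8,   91.9]), array([82.4, 63.5, 92.1]), array([82.4, 70.5, 92.1])] front in [ 30.4 -32.8  77. ]
```

```bash
python3 - <<'E'
from h import *
M=np.array(eyes.calibration('wrist')['mount']);K,_=cam('wrist')
for n,h in(('w5 85',42.4),('w2 55',27.3)):
    for z in(11,5,0,-4):
        print(n,z,[w2px(K,M,(x,h,z)).round(0).tolist() for x in(11,-11)])
a=cv2.imread('pics/w5.png')[240:340,370:470];b=cv2.imread('pics/w2.png')[230:330,350:450]
cv2.imwrite('pics/c5.png',cv2.resize(np.hstack([a,b]),None,fx=4,fy=4,interpolation=cv2.INTER_CUBIC))
E
```

```text
w5 85 11 [[402.0, 244.0], [399.0, 281.0]]
w5 85 5 [[406.0, 249.0], [402.0, 288.0]]
w5 85 0 [[408.0, 254.0], [405.0, 293.0]]
w5 85 -4 [[411.0, 258.0], [407.0, 298.0]]
w2 55 11 [[373.0, 244.0], [371.0, 281.0]]
w2 55 5 [[375.0, 249.0], [373.0, 288.0]]
w2 55 0 [[377.0, 254.0], [374.0, 293.0]]
w2 55 -4 [[378.0, 258.0], [376.0, 298.0]]
```

View pics/c5.png

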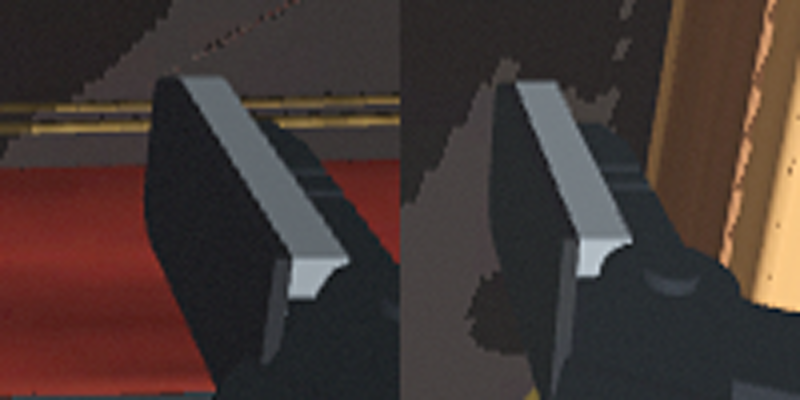

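```bash
python3 -m jog '[[0.043,0.002,0,0,0,0.03,0.078],[0.042,0.003,0,0,0,0,0.078],[0,0,0.035,0,0,0,0.078],[0,0,0.035,0,0,0,0.078],[0,0,0,0,0,0,0.078]]'; python3 -c "
from h import *
go(549,-68.6,25,11.7)"
```

```text
time_s: 18.05
eef_pos: [546.4, -68.9, 63.4]
ee_rot: [-0.002, 0.995, 0.104, -0.004]
force: [-0.1, -0.4, -0.1]
grip_width: 0.919
grip_force: 0.0
at [546.4 -68.9  63.4] a 11.93 tilt 0.55 shift [ 2.9  0.4 38.4] rz 0.004
```

```bash
python3 -m jog '[[0,0,0.02,0,0,0.004,0.078],[0,0,0.018,0,0,0,0.078],[0,0,0.006,0,0,0,0.078],[0,0,0,0,0,0,0.078],[0,0,0,0,0,0,0.078]]'; python3 -c "
from h import *
go(549,-68.6,25,11.7)"; python3 -m jog '[[0,0,0,0,0,0,0.0],[0,0,0,0,0,0,0.0],[0,0,0,0,0,0,0.0],[0,0,0,0,0,0,0.0],[0,0,0,0,0,0,0.0]]' 40; python3 -c "
from h import *
go(549,-68.6,25,11.7)"
```

```text
time_s: 18.55
eef_pos: [549.7, -70.4, 25.1]
ee_rot: [0.0, 0.995, 0.102, 0.001]
force: [0.1, 0.4, 0.3]
grip_width: 0.912
grip_force: 0.0
at [549.7 -70.4  25.1] a 11.68 tilt 0.09 shift [-0.3 -2.   0.1] rz -0.000
time_s: 19.05
eef_pos: [549.9, -70.5, 25.2]
ee_rot: [0.0, 0.995, 0.102, 0.001]
force: [0.0, 0.3, 6.7]
grip_width: 0.714
grip_force: 43.8
at [549.9 -70.5  25.2] a 11.68 tilt 0.13 shift [-0.5 -2.   0.2] rz -0.000
```

```bash
python3 -m jog '[[0,0,-0.01,0,0,0,0],[0,0,-0.025,0,0,0,0],[0,0,-0.04,0,0,0,0],[0,0,-0.05,0,0,0,0],[0,0,0,0,0,0,0]]'; python3 -c "
from h import *
go(485,-260,150,-69)"
```

```text
time_s: 19.55
eef_pos: [551.8, -71.1, 156.0]
ee_rot: [0.003, 0.995, 0.102, 0.006]
force: [-0.6, -0.1, -0.2]
grip_width: 0.713
grip_force: 43.9
at [551.8 -71.1 156. ] a 11.69 tilt 0.7 shift [-103.7  171.4    6. ] rz 1.408
```

```bash
python3 -m jog '[[-0.021,0.034,0,0,0,0,0],[-0.021,0.034,0,0,0,0,0],[-0.021,0.034,0,0,0,0,0],[-0.021,0.034,0,0,0,0,0],[-0.021,0.034,0,0,0,0,0]]'; python3 -m jog '[[0,0,0,0,0,0.14,0],[0,0,0,0,0,0.14,0],[0,0,0,0,0,0.14,0],[0,0,0,0,0,0.14,0],[0,0,0,0,0,0.14,0]]';python3 -m jog '[[0,0,0,0,0,0.14,0],[0,0,0,0,0,0.14,0],[0,0,0,0,0,0.14,0],[0,0,0,0,0,0.14,0],[0,0,0,0,0,0.14,0]]';python3 -m jog '[[0,0,0,0,0,0,0],[0,0,0,0,0,0,0]]'; python3 -c "
from h import *
go(485,-260,150,-69);shot('wrist','w6.png')"
```

```text
time_s: 20.05
eef_pos: [479.8, -259.4, 149.0]
ee_rot: [-0.0, 0.995, 0.102, -0.0]
force: [0.3, 0.1, -1.7]
grip_width: 0.712
grip_force: 43.8
time_s: 20.55
eef_pos: [480.5, -258.0, 148.9]
ee_rot: [-0.0, 0.969, -0.248, -0.0]
force: [-0.4, 0.8, -0.9]
grip_width: 0.714
grip_force: 43.9
time_s: 21.05
eef_pos: [480.6, -257.9, 148.9]
ee_rot: [0.0, 0.825, -0.565, -0.0]
force: [0.7, -0.3, -0.2]
grip_width: 0.712
grip_force: 43.9
time_s: 21.25
eef_pos: [480.7, -258.0, 148.9]
ee_rot: [0.0, 0.827, -0.562, -0.0]
force: [0.7, 0.1, -1.0]
grip_width: 0.709
grip_force: 43.9
at [ 480.7 -258.   148.9] a -68.32 tilt 0.01 shift [ 3.5 -3.3 -1.1] rz 0.012
```

View pics/w6.png

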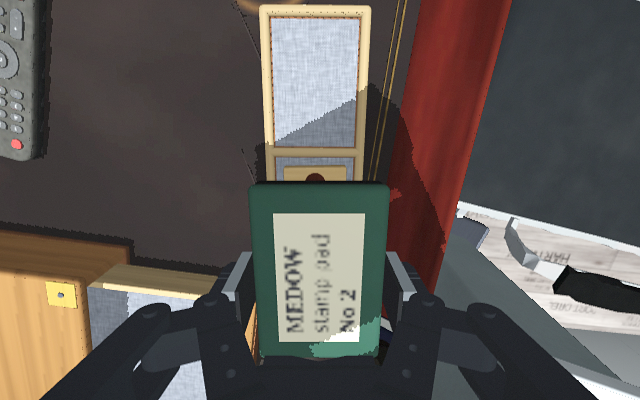

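```bash
python3 - <<'E'
from h import *
K,T,_=load('w6.png');p,r=tool()
C=[(266,11),(367,11),(365,152),(270,152)]
P=np.array([px2w(K,T,c,11) for c in C])
for i in range(4):
    d=P[(i+1)%4]-P[i];print(np.hypot(*d[:2]).round(1),np.degrees(np.arctan2(d[1],d[0])).round(1))
c=P.mean(0);print('bay',c)
M=np.array(eyes.calibration('wrist')['mount'])
t=[px2w(K,M,q,-6.8).round(1) for q in[(250,187),(388,185),(378,357),(262,357)]];print('pad in tool',t,np.mean(t,0))
E
```

```text
77.8 -158.4
108.3 113.5
83.4 21.6
108.2 -69.5
bay [ 516.1538774  -343.86792066   11.        ]
pad in tool [array([ 45.1, -29. ,  -6.8]), array([45.9, 29. , -6.8]), array([-44.5,  30.1,  -6.8]), array([-44.4, -29.1,  -6.8])] [ 0.525  0.25  -6.8  ]
```

```bash
python3 -m jog '[[0.032,-0.001,0,0,0,0.004,0],[0.031,-0.001,0,0,0,0,0],[0.03,0,0,0,0,0,0],[0,0,0.03,0,0,0,0],[0,0,0.04,0,0,0,0]]'; python3 -m jog '[[0,0,0.034,0,0,0,0],[0,0,0.01,0,0,0,0],[0,0,0,0,0,0,0],[0,0,0,0,0,0,0]]'; python3 -c "
from h import *
go(516.6,-344,17,-68.6);shot('wrist','w7.png')"
```

```text
time_s: 21.8
eef_pos: [517.2, -345.4, 79.3]
ee_rot: [0.0, 0.826, -0.564, 0.002]
force: [1.2, -1.2, -1.9]
grip_width: 0.711
grip_force: 43.9
time_s: 22.2
eef_pos: [517.2, -344.6, 36.6]
ee_rot: [0.0, 0.826, -0.564, 0.001]
force: [0.1, 0.0, -0.1]
grip_width: 0.713
grip_force: 43.8
at [ 517.2 -344.6   36.6] a -68.72 tilt 0.16 shift [-0.9  0.3 19.6] rz -0.002
```

View pics/w7.png

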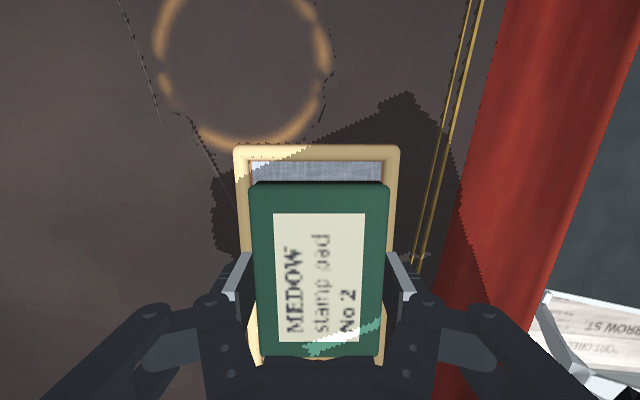

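```bash
python3 - <<'E'
from h import *
K,T,_=load('w7.png');p,r=tool()
for q in[(240,151),(394,151),(317,145),(317,159)]: print(q,(r.T@(px2w(K,T,q,11)-p)).round(1))
E
```

```text
(240, 151) [ 55.5 -40.3  26.1]
(394, 151) [55.4 38.5 26. ]
(317, 145) [58.5 -0.9 26.1]
(317, 159) [51.3 -0.9 26.1]
```

The pad sits over the bay. The end rail's centreline projects to 55.5 mm ahead (expected 55) and the sides are centred to 1 mm. I'll lower.

```bash
python3 -m jog '[[0,-0.001,0.008,0,0,0,0],[0,0,0.007,0,0,0,0],[0,0,0.002,0,0,0,0],[0,0,0,0,0,0,0],[0,0,0,0,0,0,0]]'; python3 -m jog '[[0,0,0.001,0,0,0,0],[0,0,0,0,0,0,0]]';python3 -m jog '[[0,0,0.001,0,0,0,0],[0,0,0,0,0,0,0]]'
```

```text
time_s: 22.75
eef_pos: [517.4, -343.7, 17.9]
ee_rot: [0.0, 0.825, -0.565, 0.0]
force: [0.6, -0.2, -0.9]
grip_width: 0.712
grip_force: 43.9
time_s: 22.95
eef_pos: [517.4, -343.8, 16.9]
ee_rot: [0.0, 0.825, -0.565, 0.0]
force: [0.1, -0.9, -0.4]
grip_width: 0.715
grip_force: 44.2
time_s: 23.15
eef_pos: [517.7, -343.8, 16.5]
ee_rot: [0.0, 0.825, -0.565, 0.001]
force: [0.2, 1.1, 3.8]
grip_width: 0.716
grip_force: 46.2
```

```bash
python3 -m jog '[[0,0,0,0,0,0,0.075],[0,0,0,0,0,0,0.075],[0,0,0,0,0,0,0.075],[0,0,-0.02,0,0,0,0.075],[0,0,-0.04,0,0,0,0.075]]'; python3 -m jog '[[0,0,-0.045,0,0,0,0.06],[0,0,-0.02,0,0,0,0.06],[0,0,0,0,0,0,0.05]]'; python3 -c "
from h import *
go(458,-54.3,130,13.5);shot('top','t8.png');shot('scene','s8.png')
im=cv2.imread('pics/t8.png')[170:270,380:500];a=cv2.resize(im,None,fx=4,fy=4,interpolation=2)
b=cv2.imread('pics/s8.png')[100:200,340:420];b=cv2.resize(b,None,fx=4,fy=4,interpolation=2);cv2.imwrite('pics/c8.png',np.hstack([a,b]))"
```

```text
time_s: 23.65
eef_pos: [516.0, -342.5, 73.6]
ee_rot: [-0.001, 0.825, -0.565, -0.003]
force: [-0.1, -0.0, 0.4]
grip_width: 0.88
grip_force: 0.0
time_s: 23.95
eef_pos: [518.3, -344.5, 144.2]
ee_rot: [0.001, 0.825, -0.565, 0.003]
force: [0.8, -0.4, -0.3]
grip_width: 0.587
grip_force: 0.0
at [ 518.3 -344.5  144.2] a -68.76 tilt 0.34 shift [-292.4  -48.9   12.7] rz -1.436
```

View pics/c8.png

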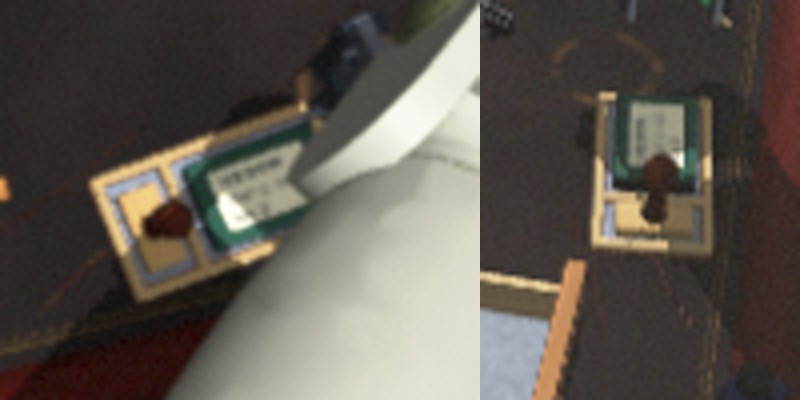

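The pad lies inside the bay and the stamp stands upright beside it. Next I'll shut the drawer.

```bash
python3 -m jog '[[-0.036,-0.006,0,0,0,0,0.05],[-0.036,-0.006,0,0,0,0,0.05],[-0.036,-0.006,0,0,0,0,0.05],[-0.036,-0.006,0,0,0,0,0.05]]'; python3 -m jog '[[-0.037,-0.006,0,0,0,0,0.05],[-0.037,-0.006,0,0,0,0,0.05],[-0.037,-0.006,0,0,0,0,0.05],[-0.037,-0.006,0,0,0,0,0.05]]';python3 -m jog '[[0,0,0,0,0,-0.1436,0.05],[0,0,0,0,0,-0.1436,0.05],[0,0,0,0,0,-0.1436,0.05],[0,0,0,0,0,-0.1436,0.05],[0,0,0,0,0,-0.1436,0.05]]';python3 -m jog '[[0,0,0,0,0,-0.1436,0.05],[0,0,0,0,0,-0.1436,0.05],[0,0,0,0,0,-0.1436,0.05],[0,0,0,0,0,-0.1436,0.05],[0,0,0,0,0,-0.1436,0.05]]';python3 -m jog '[[0,0,0,0,0,0,0.05]]'; python3 -c "
from h import *
go(458,-54.3,39,13.5)"
```

```text
time_s: 24.45
eef_pos: [486.4, -198.9, 139.0]
ee_rot: [-0.0, 0.825, -0.565, -0.002]
force: [0.2, -0.8, -0.4]
grip_width: 0.586
grip_force: 0.0
time_s: 24.85
eef_pos: [455.0, -52.4, 139.3]
ee_rot: [0.0, 0.825, -0.565, -0.001]
force: [0.7, 0.3, 0.3]
grip_width: 0.589
grip_force: 0.0
time_s: 25.35
eef_pos: [455.5, -53.7, 139.2]
ee_rot: [-0.0, 0.972, -0.236, -0.002]
force: [-0.2, 0.1, 0.5]
grip_width: 0.584
grip_force: 0.0
time_s: 25.85
eef_pos: [455.5, -53.8, 139.2]
ee_rot: [-0.001, 0.993, 0.121, -0.001]
force: [-0.2, 0.0, -0.9]
grip_width: 0.583
grip_force: 0.0
time_s: 25.95
eef_pos: [455.6, -53.8, 139.4]
ee_rot: [-0.001, 0.993, 0.118, -0.001]
force: [-0.0, -0.3, -0.2]
grip_width: 0.583
grip_force: 0.0
at [455.6 -53.8 139.4] a 13.58 tilt 0.17 shift [  2.4   1.2 100.4] rz 0.001
```

```bash
python3 -m jog '[[0.002,0.001,0.035,0,0,0,0.045],[0,0,0.035,0,0,0,0.045],[0,0,0.03,0,0,0,0.045],[0,0,0,0,0,0,0.045],[0,0,0,0,0,0,0.045]]';python3 -m jog '[[0,0,0,0,0,0,0.0],[0,0,0,0,0,0,0.0],[0,0,0,0,0,0,0.0],[0,0,0,0,0,0,0.0]]' 40;python3 -m jog '[[0.012,0,0,0,0,0,0],[0.02,0,0,0,0,0,0],[0.025,0,0,0,0,0,0],[0.025,0,0,0,0,0,0],[0.02,0,0,0,0,0,0]]';python3 -m jog '[[0.014,0,0,0,0,0,0],[0.004,0,0,0,0,0,0],[0,0,0,0,0,0,0],[0,0,0,0,0,0,0]]'
```

```text
time_s: 26.45
eef_pos: [458.4, -54.5, 40.9]
ee_rot: [-0.0, 0.993, 0.117, -0.001]
force: [0.7, 0.0, 0.1]
grip_width: 0.528
grip_force: 0.0
time_s: 26.85
eef_pos: [458.9, -54.0, 42.2]
ee_rot: [-0.0, 0.993, 0.117, 0.001]
force: [-2.3, 5.6, 7.5]
grip_width: 0.207
grip_force: 38.8
time_s: 27.35
eef_pos: [559.2, -30.3, 42.3]
ee_rot: [0.0, 0.993, 0.117, 0.001]
force: [-1.2, -0.2, 4.5]
grip_width: 0.205
grip_force: 39.4
time_s: 27.75
eef_pos: [575.8, -26.5, 42.3]
ee_rot: [0.0, 0.993, 0.117, 0.001]
force: [-0.1, 1.2, 6.2]
grip_width: 0.201
grip_force: 39.8
```

```bash
python3 -m jog '[[0.004,0,0,0,0,0,0],[0,0,0,0,0,0,0]]';python3 -m jog '[[0.003,0,0,0,0,0,0],[0,0,0,0,0,0,0]]';python3 -m jog '[[0.002,0,0,0,0,0,0],[0,0,0,0,0,0,0]]'
```

```text
time_s: 27.95
eef_pos: [579.7, -25.6, 42.3]
ee_rot: [0.0, 0.993, 0.117, 0.001]
force: [-0.3, 3.1, 5.5]
grip_width: 0.201
grip_force: 39.9
time_s: 28.15
eef_pos: [582.3, -25.0, 42.3]
ee_rot: [0.0, 0.993, 0.117, 0.001]
force: [-0.4, 1.9, 7.0]
grip_width: 0.2
grip_force: 40.0
time_s: 28.35
eef_pos: [582.4, -24.9, 42.2]
ee_rot: [0.0, 0.993, 0.118, -0.002]
force: [-12.3, -1.6, 14.7]
grip_width: 0.201
grip_force: 40.5
```

```bash
python3 -m jog '[[0.002,0,0,0,0,0,0],[0,0,0,0,0,0,0]]';python3 -m jog '[[0.002,0,0,0,0,0,0],[0,0,0,0,0,0,0]]'
```

```text
time_s: 28.55
eef_pos: [582.6, -24.9, 42.1]
ee_rot: [0.0, 0.993, 0.118, -0.004]
force: [-22.3, -5.8, 20.7]
grip_width: 0.2
grip_force: 41.1
time_s: 28.75
eef_pos: [582.8, -24.8, 42.0]
ee_rot: [-0.0, 0.993, 0.118, -0.007]
force: [-32.0, -9.4, 26.3]
grip_width: 0.204
grip_force: 41.6
```

```bash
python3 -m jog '[[-0.005,0,0,0,0,0,0],[0,0,0,0,0,0,0],[0,0,0,0,0,0,0.04],[0,0,0,0,0,0,0.045],[0,0,0,0,0,0,0.045]]';python3 -m jog '[[0,0,-0.03,0,0,0,0.045],[0,0,-0.04,0,0,0,0.06],[0,0,-0.04,0,0,0.09,0.08],[0,0,0,0,0,0.09,0.08],[0,0,0,0,0,0,0.08]]';python3 -c "
from h import *
go(561.4,322.5,150,3.1);shot('wrist','w9.png')"
```

```text
time_s: 29.25
eef_pos: [582.9, -24.7, 40.9]
ee_rot: [0.0, 0.993, 0.118, 0.0]
force: [0.5, -0.5, 0.4]
grip_width: 0.526
grip_force: 0.0
time_s: 29.75
eef_pos: [583.2, -24.7, 151.6]
ee_rot: [0.0, 1.0, 0.028, 0.001]
force: [0.3, 0.2, -0.7]
grip_width: 0.936
grip_force: 0.0
at [583.2 -24.7 151.6] a 3.15 tilt 0.09 shift [  -2.6 -347.9    1.4] rz 0.001
```

```bash
python3 -m jog '[[0,-0.043,0,0,0,0,0.08],[0,-0.043,0,0,0,0,0.08],[0,-0.044,0,0,0,0,0.08],[0,-0.044,0,0,0,0,0.08]]';python3 -m jog '[[0,-0.044,0,0,0,0,0.08],[-0.001,-0.044,0,0,0,0,0.08],[-0.001,-0.043,0,0,0,0,0.08],[-0.001,-0.043,0,0,0,0,0.08],[0,0,0,0,0,0,0.08]]';python3 -c "
from h import *
go(561.4,322.5,26.5,3.1)"
```

```text
time_s: 30.2
eef_pos: [572.4, 150.6, 149.5]
ee_rot: [0.0, 1.0, 0.029, -0.001]
force: [1.2, -0.6, 0.5]
grip_width: 0.937
grip_force: 0.0
time_s: 30.7
eef_pos: [558.7, 327.0, 149.0]
ee_rot: [-0.0, 0.999, 0.032, -0.001]
force: [0.8, 0.1, 0.3]
grip_width: 0.935
grip_force: 0.0
at [558.7 327.  149. ] a 3.63 tilt 0.14 shift [  2.7   4.7 122.5] rz 0.009
```

```bash
python3 -m jog '[[0,0,0.03,0,0,0,0.08],[0,0,0.03,0,0,0,0.08],[0,0,0,0,0,0,0.08],[0,0,0,0,0,0,0.08]]';python3 -c "
from h import *
go(561.4,322.5,26.5,3.1)"
```

```text
time_s: 31.1
eef_pos: [560.6, 322.2, 90.8]
ee_rot: [0.0, 1.0, 0.028, -0.001]
force: [0.4, 0.1, 0.5]
grip_width: 0.939
grip_force: 0.0
at [560.6 322.2  90.8] a 3.23 tilt 0.07 shift [ 0.9 -0.3 64.3] rz 0.002
```

```bash
python3 -m jog '[[0.001,0,0.03,0,0,0,0.08],[0,0,0.025,0,0,0,0.08],[0,0,0.009,0,0,0,0.08],[0,0,0,0,0,0,0.08],[0,0,0,0,0,0,0.08]]';python3 -m jog '[[0,0,0,0,0,0,0],[0,0,0,0,0,0,0],[0,0,0,0,0,0,0],[0,0,0,0,0,0,0]]' 40;python3 -m jog '[[0,0,-0.015,0,0,0,0],[0,0,-0.035,0,0,0,0],[0,0,-0.04,0,0,0,0],[0,0,-0.035,0,0,0,0],[0,0,0,0,0,0,0]]';python3 -c "
from h import *
go(502,-108,100,26.6)"
```

```text
time_s: 31.6
eef_pos: [562.5, 322.9, 28.7]
ee_rot: [-0.0, 1.0, 0.028, 0.001]
force: [-0.3, -0.1, 1.6]
grip_width: 0.937
grip_force: 0.0
time_s: 32.0
eef_pos: [562.2, 322.9, 28.2]
ee_rot: [-0.0, 1.0, 0.028, 0.001]
force: [-0.7, -0.8, 5.9]
grip_width: 0.596
grip_force: 42.4
time_s: 32.5
eef_pos: [563.4, 323.5, 158.4]
ee_rot: [-0.002, 1.0, 0.028, 0.005]
force: [-0.4, -0.2, -0.9]
grip_width: 0.594
grip_force: 41.9
at [563.4 323.5 158.4] a 3.2 tilt 0.58 shift [-86.  427.5  56.4] rz -0.408
```

```bash
python3 -m jog '[[-0.005,0.025,0,0,0,0,0],[-0.008,0.04,0,0,0,0,0],[-0.008,0.042,0,0,0,0,0],[-0.008,0.042,0,0,0,0,0],[-0.008,0.042,0,0,0,0,0]]'; python3 -m jog '[[-0.008,0.042,0,0,0,0,0],[-0.008,0.042,0,0,0,0,0],[-0.008,0.042,0,0,0,0,0],[-0.008,0.042,0,0,0,0,0],[-0.008,0.04,0,0,0,0,0]]';python3 -m jog '[[-0.009,0.028,0,0,0,0,0],[0,0,0,0,0,-0.136,0],[0,0,0.02,0,0,-0.136,0],[0,0,0.04,0,0,-0.136,0],[0,0,0.0,0,0,0,0]]';python3 -m jog '[[0,0,0.0,0,0,0,0]]';python3 -c "
from h import *
go(502,-108,24,26.6)"
```

```text
time_s: 33.0
eef_pos: [534.5, 128.4, 151.9]
ee_rot: [0.0, 1.0, 0.028, -0.0]
force: [1.2, -0.1, -0.5]
grip_width: 0.595
grip_force: 41.8
time_s: 33.5
eef_pos: [506.2, -81.6, 152.0]
ee_rot: [-0.0, 1.0, 0.028, -0.0]
force: [1.5, 0.5, -1.6]
grip_width: 0.594
grip_force: 41.8
time_s: 34.0
eef_pos: [497.0, -107.4, 88.3]
ee_rot: [-0.003, 0.973, 0.23, -0.003]
force: [-0.9, 0.1, -0.9]
grip_width: 0.593
grip_force: 42.4
time_s: 34.1
eef_pos: [499.5, -108.4, 92.4]
ee_rot: [-0.0, 0.974, 0.228, -0.0]
force: [0.4, -0.2, -0.4]
grip_width: 0.593
grip_force: 42.4
at [ 499.5 -108.4   92.4] a 26.37 tilt 0.04 shift [ 2.4  0.8 68.4] rz -0.004
```

```bash
python3 -m jog '[[0.002,0.001,0.025,0,0,0,0],[0,0,0.025,0,0,0,0],[0,0,0.012,0,0,0,0],[0,0,0.003,0,0,0,0],[0,0,0,0,0,0,0]]';python3 -m jog '[[0,0,0.001,0,0,0,0],[0,0,0,0,0,0,0]]';python3 -m jog '[[0,0,0.001,0,0,0,0],[0,0,0,0,0,0,0]]'
```

```text
time_s: 34.6
eef_pos: [502.3, -108.7, 27.8]
ee_rot: [0.0, 0.973, 0.229, 0.001]
force: [0.6, 0.0, -0.6]
grip_width: 0.595
grip_force: 42.5
time_s: 34.8
eef_pos: [502.2, -108.7, 26.7]
ee_rot: [0.0, 0.973, 0.23, 0.001]
force: [-0.2, 0.5, -0.1]
grip_width: 0.592
grip_force: 42.5
time_s: 35.0
eef_pos: [501.8, -108.5, 25.0]
ee_rot: [0.0, 0.973, 0.23, 0.0]
force: [-0.2, 0.7, -0.6]
grip_width: 0.597
grip_force: 42.5
```

```bash
python3 -m jog '[[0,0,0.001,0,0,0,0],[0,0,0,0,0,0,0]]';python3 -m jog '[[0,0,0.0005,0,0,0,0],[0,0,0,0,0,0,0]]'
```

```text
time_s: 35.2
eef_pos: [501.8, -108.5, 24.2]
ee_rot: [0.0, 0.973, 0.23, 0.0]
force: [-2.0, -1.0, 3.9]
grip_width: 0.595
grip_force: 43.0
time_s: 35.4
eef_pos: [501.9, -108.5, 24.1]
ee_rot: [0.0, 0.973, 0.23, 0.0]
force: [-4.1, 1.2, 10.2]
grip_width: 0.597
grip_force: 43.9
```

```bash
python3 -m jog '[[0,0,0,0,0,0,0.08],[0,0,0,0,0,0,0.08],[0,0,0,0,0,0,0.08],[0,0,-0.03,0,0,0,0.08],[0,0,-0.045,0,0,0,0.08]]'; python3 -m jog '[[0,0,-0.045,0,0,0,0.06],[0,0,0,0,0,-0.145,0.06],[0,0,0,0,0,-0.145,0.06],[0,0,0,0,0,-0.145,0.06],[0,0,0,0,0,-0.145,0.06]]'; python3 -m jog '[[0,0,0,0,0,-0.145,0.06],[0,0,0,0,0,-0.145,0.06],[0,0,0,0,0,-0.145,0.06],[0,0,0,0,0,-0.145,0.06],[0,0,0,0,0,0,0.06]]';python3 -c "
from h import *
go(493.2,319.4,140,93)"
```

```text
time_s: 35.9
eef_pos: [500.5, -107.9, 97.3]
ee_rot: [-0.002, 0.973, 0.23, -0.002]
force: [1.3, -0.1, 0.9]
grip_width: 0.936
grip_force: 0.0
time_s: 36.4
eef_pos: [501.7, -108.4, 143.2]
ee_rot: [-0.0, 0.865, 0.501, -0.0]
force: [-0.4, -0.6, -0.3]
grip_width: 0.702
grip_force: 0.0
time_s: 36.9
eef_pos: [501.7, -108.4, 143.1]
ee_rot: [-0.0, 0.688, 0.726, -0.0]
force: [-0.2, 0.4, 0.7]
grip_width: 0.705
grip_force: 0.0
at [ 501.7 -108.4  143.1] a 93.11 tilt 0.01 shift [427.7  14.7   3.2] rz 0.002
```

```bash
python3 -m jog '[[0.043,0.0015,0,0,0,0,0.06],[0.043,0.0015,0,0,0,0,0.06],[0.043,0.0015,0,0,0,0,0.06],[0.043,0.0015,0,0,0,0,0.06],[0.043,0.0015,0,0,0,0,0.06]]'; python3 -m jog '[[0.043,0.0015,0,0,0,0,0.06],[0.043,0.0015,0,0,0,0,0.06],[0.043,0.0015,0,0,0,0,0.06],[0.043,0.0015,0,0,0,0,0.06],[0.041,0.0015,0,0,0,0,0.06]]';python3 -m jog '[[0,0,0.03,0,0,0,0.06],[0,0,0.03,0,0,0,0.06],[0,0,0,0,0,0,0.06],[0,0,0,0,0,0,0.06]]';python3 -c "
from h import *
go(493.2,319.4,35.6,93)"
```

```text
time_s: 37.4
eef_pos: [497.5, 108.3, 143.3]
ee_rot: [0.0, 0.69, 0.724, 0.0]
force: [0.5, 0.3, 0.1]
grip_width: 0.704
grip_force: 0.0
time_s: 37.9
eef_pos: [493.7, 321.7, 143.2]
ee_rot: [0.0, 0.69, 0.724, -0.0]
force: [0.6, 0.6, 0.4]
grip_width: 0.7
grip_force: 0.0
time_s: 38.3
eef_pos: [494.3, 319.7, 83.9]
ee_rot: [-0.0, 0.689, 0.725, -0.0]
force: [0.4, 0.3, -0.0]
grip_width: 0.705
grip_force: 0.0
at [494.3 319.7  83.9] a 92.9 tilt 0.01 shift [-0.2 -1.1 48.3] rz -0.002
```

```bash
python3 -m jog '[[0,-0.001,0.025,0,0,0,0.06],[0,0,0.018,0,0,0,0.06],[0,0,0.005,0,0,0,0.06],[0,0,0,0,0,0,0.06],[0,0,0,0,0,0,0.06]]';python3 -m jog '[[0,0,0,0,0,0,0],[0,0,0,0,0,0,0],[0,0,0,0,0,0,0],[0,0,0,0,0,0,0],[0,0,0,0,0,0,0]]' 40;python3 -m jog '[[0,0,-0.015,0,0,0,0],[0,0,-0.03,0,0,0,0],[0,0,-0.035,0,0,0,0],[0,0,-0.02,0,0,0,0],[0,0,0,0,0,0,0]]';python3 -c "
from h import *
go(469.4,17.5,130,106.15)"
```

```text
time_s: 38.8
eef_pos: [493.9, 320.0, 37.0]
ee_rot: [0.001, 0.688, 0.725, 0.001]
force: [-0.4, -0.0, -0.6]
grip_width: 0.703
grip_force: 0.0
time_s: 39.3
eef_pos: [493.4, 319.8, 36.0]
ee_rot: [0.0, 0.688, 0.726, 0.0]
force: [-0.6, -0.1, 7.0]
grip_width: 0.272
grip_force: 40.3
time_s: 39.8
eef_pos: [494.2, 320.2, 138.7]
ee_rot: [0.001, 0.688, 0.726, 0.003]
force: [0.5, -0.2, -1.8]
grip_width: 0.267
grip_force: 39.8
at [494.2 320.2 138.7] a 93.04 tilt 0.33 shift [-301.   -40.8    7.9] rz -0.229
```

```bash
python3 -m jog '[[-0.03,-0.004,0,0,0,0,0],[-0.04,-0.0055,0,0,0,0,0],[-0.04,-0.0055,0,0,0,0,0],[-0.04,-0.0055,0,0,0,0,0],[-0.04,-0.0055,0,0,0,0,0]]'; python3 -m jog '[[-0.04,-0.0055,0,0,0,0,0],[-0.04,-0.0055,0,0,0,0,0],[-0.031,-0.004,0,0,0,0,0],[0,0,0,0,0,-0.115,0],[0,0,0.03,0,0,-0.114,0]]'; python3 -m jog '[[0,0,0.025,0,0,0,0],[0,0,0,0,0,0,0],[0,0,0,0,0,0,0]]'; python3 -c "
from h import *
go(469.4,17.5,32,106.15)"
```

```text
time_s: 40.3
eef_pos: [476.1, 127.1, 134.2]
ee_rot: [-0.001, 0.688, 0.726, -0.001]
force: [1.2, 0.0, -1.7]
grip_width: 0.273
grip_force: 39.8
time_s: 40.8
eef_pos: [469.4, 15.7, 106.6]
ee_rot: [0.002, 0.6, 0.8, 0.001]
force: [0.2, -0.0, -3.4]
grip_width: 0.272
grip_force: 39.9
time_s: 41.1
eef_pos: [467.8, 17.0, 80.2]
ee_rot: [-0.001, 0.601, 0.799, -0.0]
force: [0.7, -0.6, -2.8]
grip_width: 0.275
grip_force: 39.9
at [467.8  17.   80.2] a 106.14 tilt 0.08 shift [-0.   1.7 48.2] rz -0.000
```

```bash
python3 -m jog '[[0,0.0015,0.02,0,0,0,0],[0,0,0.018,0,0,0,0],[0,0,0.006,0,0,0,0],[0,0,0,0,0,0,0],[0,0,0,0,0,0,0]]'; python3 -m jog '[[0,0,0.002,0,0,0,0],[0,0,0,0,0,0,0]]';python3 -m jog '[[0,0,0.001,0,0,0,0],[0,0,0,0,0,0,0]]'; python3 -m jog '[[0,0,0.001,0,0,0,0],[0,0,0,0,0,0,0]]'
```

```text
time_s: 41.6
eef_pos: [470.1, 17.3, 37.3]
ee_rot: [0.001, 0.601, 0.799, 0.0]
force: [0.0, 0.0, -1.5]
grip_width: 0.274
grip_force: 39.9
time_s: 41.8
eef_pos: [469.7, 17.3, 34.7]
ee_rot: [0.0, 0.601, 0.799, 0.0]
force: [0.1, -0.1, -2.3]
grip_width: 0.274
grip_force: 39.9
time_s: 42.0
eef_pos: [469.5, 17.4, 33.4]
ee_rot: [0.0, 0.601, 0.799, 0.0]
force: [-1.0, 0.1, -2.7]
grip_width: 0.273
grip_force: 39.9
time_s: 42.2
eef_pos: [469.4, 17.4, 32.2]
ee_rot: [-0.0, 0.601, 0.799, -0.0]
force: [0.6, -0.2, -2.7]
grip_width: 0.274
grip_force: 39.9
```

```bash
python3 -m jog '[[0,0,0.001,0,0,0,0],[0,0,0,0,0,0,0]]'; python3 -m jog '[[0,0,0.0005,0,0,0,0],[0,0,0,0,0,0,0]]'
```

```text
time_s: 42.4
eef_pos: [469.5, 17.4, 32.0]
ee_rot: [0.0, 0.601, 0.8, -0.0]
force: [-4.3, 0.1, 9.3]
grip_width: 0.273
grip_force: 41.4
time_s: 42.6
eef_pos: [469.5, 17.4, 32.0]
ee_rot: [0.0, 0.601, 0.8, -0.0]
force: [-7.5, 1.3, 16.4]
grip_width: 0.271
grip_force: 42.3
```

```bash
python3 -m jog '[[0,0,0,0,0,0,0.055],[0,0,0,0,0,0,0.055],[0,0,0,0,0,0,0.055],[0,0,-0.03,0,0,0,0.055],[0,0,-0.04,0,0,0,0.055]]'; python3 -m jog '[[-0.0,0,-0.045,0,0,0,0.055],[0,0,-0.045,0,0,0.05,0.08],[-0.0385,-0.001,-0.03,0,0,0,0.08],[0,0,-0.02,0,0,0,0.08],[0,0,0,0,0,0,0.08]]';python3 -m jog '[[0,0,0,0,0,0,0.08],[0,0,0,0,0,0,0.08]]';python3 -c "
from h import *
go(469.5,-21,242,103.25);shot('wrist','w10.png')
a=cv2.imread('pics/w1.png')[40:330,210:480];b=cv2.imread('pics/w10.png')[40:330,210:480];cv2.imwrite('pics/c10.png',cv2.resize(np.hstack([a,b]),None,fx=1.48,fy=1.48))
shot('top','t10.png')"
```

```text
time_s: 43.1
eef_pos: [468.5, 17.5, 100.4]
ee_rot: [-0.002, 0.601, 0.799, -0.001]
force: [-0.3, -0.3, 0.4]
grip_width: 0.647
grip_force: 0.0
time_s: 43.6
eef_pos: [478.4, -21.1, 243.1]
ee_rot: [0.002, 0.621, 0.784, 0.001]
force: [0.4, -0.2, 0.3]
grip_width: 0.933
grip_force: 0.0
time_s: 43.8
eef_pos: [476.8, -19.9, 239.4]
ee_rot: [-0.001, 0.62, 0.784, -0.0]
force: [-0.5, 0.4, 0.3]
grip_width: 0.938
grip_force: 0.0
at [476.8 -19.9 239.4] a 103.32 tilt 0.14 shift [ 0.6 -7.4 -2.5] rz 0.001
```

View pics/c10.png

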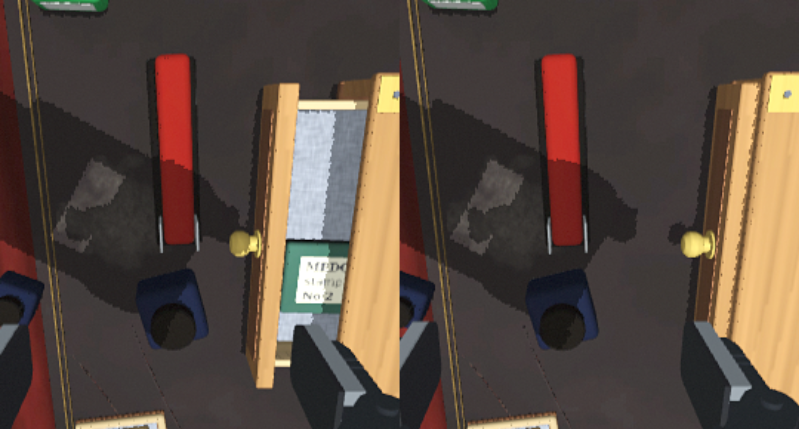

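Before (left) and after (right): the stapler and bottle are back in place, apart from the camera's own 7 mm shift, and the drawer is shut. I'm handing in.

```bash
python3 -c "
from rig import finish_job
print(finish_job())"
```

```text
the job is handed in; nothing more can be done
None
```

The job is handed in at 44 s of the 144 s allowed; the verdict was not shown, but my checks found the pad flat in the dock bay, the stamp upright, the drawer pushed to its stop, and the bottle and stapler back in their places.

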